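# Prise open the sample case and slide off the top sample

## Robot

A 7-joint arm with a two-finger parallel gripper is mounted at the origin on the work surface. World frame = base frame: x ahead of the robot, y to its left, z up, the work surface at z = 0. Lengths are in m, angles in degrees, forces in N, time in s.
With the tool pointing down it reaches from about 0.425 to 0.875 m from the base axis. Payload 4.7 kg.
Tool frame: the origin (TCP) lies at the very end of the fingers, on their centre line; the grasp point (between the pads) lies 19 mm behind it; z points along the fingers, y is the line along which they close (so a half turn about z gives the same grasp; the last joint's range is limited). The gripper opens to 87 mm and grips with 3 to 60 N. Pads are 19 mm wide; open, the fingers measure 117 mm over their backs; the gripper's body (75 mm by 190 mm) begins 51 mm behind the grasp point.
Start: joints at [67.042, 18.392, -4.016, 83.108, 1.295, 78.541, -3.26], TCP at [0.262, -0.595, 0.189] pointing down, gripper open.
Joint ranges: [-163.93, 163.93], [-17.29, 119.83], [-79.2, 71.16], [3.27, 140.29], [-89.18, 269.18], [5.43, 117.66], [-154.24, 154.24]. Speed limits (degrees/s): [147.25, 147.25, 180, 180, 180, 180, 180].

## Interface

Orientations are given as [roll, pitch, yaw] about the fixed x, y, z axes, in that order (R = Rz(yaw) Ry(pitch) Rx(roll)).
In Python, from cell import get_obs, eyes, env gives the robot as it stands.
- The arm moves only by the tool servo_tool, never from a script. Its argument "series" is a list that holds one entry, the list of rows, each a list of 7 numbers: the shift along the tool's x, y, z in units of 300 mm (1.0 is 300 mm), then the turn, a rotation vector about the tool's x, y, z in units of pi rad (1.0 is pi rad), then the opening, from 0 (shut) to 1 (fully open). In form: [[[tx, ty, tz, wx, wy, wz, gripper], ...]]. A call has 1 to 12 rows; each row is the pose to reach, as a shift and turn from the pose commanded when the call began, along the tool's axes at that moment, turning the shorter way round; what a row does not reach only later rows make up. A row lasts 1/12 s, in which the tool goes at most 41.7 mm and 7.16 degrees, less where a joint would pass 70% of its speed; a pose out of reach is approached as far as the arm can. A call with a number of a shift or a turn outside -1 to 1 is refused whole. A call with a gripper value outside its range is refused whole. The fingers move at their own pace and stop on an object; "grip_force" is the grip in N (left out, the last holds). Time passes only in rows, so rows that repeat a pose let the fingers close. It gives the time, the measured TCP pose, the force, the opening and the grip force at its end, in the units of the state.
- get_obs(): the state, without advancing time (a new reading comes with each control period).
- eyes.read_camera(name): name is "scene" or "top" or "wrist"; returns a dict with "frame" (420x560x3 uint8, red, green, blue), "depth" (420x560 float32, m along the optical axis (not along the pixel's ray), 0 where there is no reading), "fx", "fy", "cx", "cy" (pixels), "origin" and "rotation" of the camera in the world; the wrist camera has in their place "mount" (4x4, takes a point from camera to tool coordinates, whose origin is the TCP and whose axes are the flange's). Camera axes: x right, y down, z forward; pixel columns grow to the right and rows downward; lengths in m; the calibration is good to about 2 mm. A picture is of the moment at which its call begins: read the wrist's pose just before it.
- env.sign_off(): hands the job in; it is judged then, once.
The state is a dict: "time_s": time; "qpos": joint angles; "joint_velocities": joint speeds; "effort": joint torques, N m; "tool_pos": TCP position; "tool_rot": TCP orientation; "force": force on the tool from outside, world axes, zero at the start; "wrist_torque": the same for the moment, N m; "grip_width": finger opening in m; "grasp_force": force on a finger pad.
Only numpy, scipy, OpenCV 4.12 (cv2) and the standard library are available. Lean on these libraries where they do the work, as an engineer would, in place of code of your own. Each camera call takes 0.05 s, during which the arm holds its last target. There are 200 camera calls.

## Task

Use the filling knife to lever open the tightly shut sample case at the notch in its front, tip the lid right over until it lies back, and lay the knife down on the table. Then slide the top sample sideways off the stack in the case, without lifting it, so that it lies flat and wholly on the worktop offcut beside the case; leave the other samples in the case and everything else where it is.

Things in the scene. Friction and masses are not known exactly. Their poses are not given: they have to be found in the camera images.
- case: Two-shell case, black tray and dark grey lid, 150 (x) x 150 (y) mm, 92 high shut; does not move. Origin: centre of its underside, on the table. x axis from its front (notch) to its rear (hinge), y along the hinge, z up. Tray rim and seam are 60 mm above the table. Walls: front 18, rear 14, sides 12 mm thick. Samples lie in the rear part; the front 43 mm inside is a pocket, empty above 45 mm.
- notch (a point): Centre of the pry notch, on the outer face of the case's front wall, 56 mm above the table: an opening 84 mm wide, 8 mm high (52 to 60 mm above the table) through the tray's 18 mm front wall, right under the lid's rim. A blade goes in level along the case's +x; fingers do not fit. Axes as case.
- lid (a joint): Lid angle: 0 shut, 3.0 lying right back (stop). Hinge line along the case's y through hinge_line. Lid 150 x 150 x 32 mm, hollow, 0.26 kg; over the notch its front rim is a band 22 mm deep, underside at the seam, behind it a 27 mm hollow. About 1.5 N at the front edge lifts it; damped; let go below 1.2 rad it falls shut, past 1.5 rad it falls right back.
- hinge_line (a point): Middle of the lid's hinge line, at the top of the case's rear face, 60 mm above the table. Axes as case.
- lid_front (a point): Middle of the lower front edge of the lid, 150 mm from the hinge line; moves with the lid.
- knife_grip (a point): Filling knife: handle 28 mm wide (y), 24 thick (z), 96 long; steel blade 50 wide, 2.5 thick; 170 mm long overall, 0.13 kg. Lies flat on its handle, blade level, clear of the table. This point: centre of the handle's section, 21 mm behind the handle's front end, near the balance point: grip here, across y. x axis to the blade's tip, z up.
- knife_tip (a point): Middle of the blade's straight front edge, 95 mm ahead of knife_grip along its x axis, at half the thickness.
- sample1_mid (a point): Centre of the top sample of a stack of four: boards alike, 64 (x) x 110 (y) x 12 mm, 0.12 kg, in the rear part of the case (hidden while it is shut), edges parallel to the case's x and y. The top one lies from 62 to 74 mm above the table, wholly above the tray's rim (60 mm).
- sample2_mid (a point): Centre of the second sample, right under the top one; its top face is 62 mm above the table.
- sample3_mid (a point): Centre of the third sample.
- sample4_mid (a point): Centre of the bottom sample.
- offcut_top (a point): Centre of the top face of the worktop offcut: grey laminate on board, 140 (x) x 180 (y) mm, top 60 mm above the table; does not move. It stands at the left or right of the case (along the case's y), 9 to 20 mm from it; a low open carton of fittings (54 mm high) stands on the other side. Axes nearly parallel to the case's.
- tape: Tape measure, 70 x 40 x 62 mm, loose; leave alone. Origin under its centre.
- jar: Screw jar, 64 mm across, 85 mm high, loose; leave alone.
- edging: Roll of edge banding lying flat, 100 mm across, 22 mm high, loose; leave alone.
- hinge: Concealed cabinet hinge, about 110 mm long, loose; leave alone.
- screwdriver: Screwdriver, 190 mm long, loose; leave alone.
There are look-alikes about, which are no part of the job. What is meant by the part that bears knife_grip is not pink or purple, and is the larger of those in its own colour.

How it is judged (in metres and radians):
On the way, in this order (a step that is already met when the one before it is completed fails the run):
1. the lid is levered open with the knife's blade, no finger touching the lid (value of joint lid above 0.12 rad and contact force between knife and lid above 0.2 N and contact force between the fingers and lid below 0.05 N), for 0.05 s.
2. the lid lies right back (value of joint lid above 2.8 rad), for 0.1 s.
3. the knife is laid down on the table and let go (height (world z) of knife_grip below 0.022 m and height (world z) of knife_tip below 0.032 m and contact force between the fingers and knife below 0.05 N and linear speed of knife below 0.03 m/s), for 0.2 s.
4. the top sample lies on the offcut (y of sample1_mid in the frame of offcut_top between -0.045 and 0.045 m and z of sample1_mid in the frame of offcut_top below 0.01 m), for 0.1 s.
At the end, for the whole second after the job is handed in: Lid lying right back (over 2.8 rad); knife at rest on the tabletop (handle centre under 22 mm, tip under 32 mm high); top sample flat, at rest, let go, its centre within 45 mm of the offcut's in x and y; other samples within 10 mm of their starts (y of sample1_mid in the frame of offcut_top between -0.045 and 0.045 m and x of sample1_mid in the frame of offcut_top between -0.045 and 0.045 m and z of sample1_mid in the frame of offcut_top below 0.009 m and angle between sample1_mid's own z axis and vertical below 0.06 rad and contact force between sample1 and the fingers below 0.05 N and linear speed of each of sample1, knife below 0.02 m/s and distance of each of sample2_mid, sample3_mid, sample4_mid from where it was at the start of the episode below 0.01 m and value of joint lid above 2.8 rad and height (world z) of knife_grip below 0.022 m and height (world z) of knife_tip below 0.032 m); the robot touches nothing.
It fails at once if the top sample is lifted: its centre rises more than 10 mm (height (world z) of sample1_mid above 0.078 m).
It fails at once if another sample is dragged more than 15 mm (distance of any of sample2_mid, sample3_mid, sample4_mid from where it was at the start of the episode above 0.015 m).
It fails at once if a bystander is moved more than 30 mm (distance of any of tape, jar, edging, hinge, screwdriver from where it was at the start of the episode above 0.03 m).
It also fails if it takes over 72 s, if anything falls off the work surface, if the arm or the gripper's body presses on something with over 40 N, if the wrist force passes 120 N, or if a joint passes its speed limit or range.

## Working session

There is one attempt and no reset: what is moved stays moved. The work goes in short steps, Python scripts to look and compute and a tool call to move; the robot and the scene stay as the last step left them, time stands still between calls to the robot, and variables do not carry over. Pictures are saved under pics/ and viewed, at most 11 in all, crops included, and the job is handed in when it is done.

Besides the shell and the picture viewer there is one more tool, called after "Call:" as name([rows], argument=value, ...), one row to a line, values as JSON. servo_tool: Moves the arm, as the interface text tells. Shifts and turns lie within -1 to 1; 1 stands for 300 mm of shift or pi rad of turn. Its arguments: {"type":"object","properties":{"series":{"type":"array"},"grip_force":{"type":"number"}},"required":["series"]}

```bash
ls; mkdir -p pics
cat > h.py <<'E'
import numpy as np, cv2
from scipy.spatial.transform import Rotation as R
from cell import get_obs, eyes, env
def cam(n):
    o=get_obs(); c=eyes.read_camera(n)
    if n=="wrist":
        T=np.eye(4); T[:3,:3]=R.from_euler('xyz',o['tool_rot'],degrees=True).as_matrix(); T[:3,3]=o['tool_pos']
        M=T@np.array(c['mount']); c['origin']=M[:3,3]; c['rotation']=M[:3,:3]
    c['origin']=np.array(c['origin']); c['rotation']=np.array(c['rotation']).reshape(3,3)
    return c
def cloud(c):
    v,u=np.mgrid[0:420,0:560]; d=c['depth']
    P=np.stack([(u-c['cx'])/c['fx']*d,(v-c['cy'])/c['fy']*d,d],-1)
    return P@c['rotation'].T+c['origin']
def ray(c,uv,z):
    uv=np.atleast_2d(uv).astype(float)
    D=np.c_[(uv[:,0]-c['cx'])/c['fx'],(uv[:,1]-c['cy'])/c['fy'],np.ones(len(uv))]@c['rotation'].T
    return c['origin']+D*((z-c['origin'][2])/D[:,2])[:,None]
def save(c,n): cv2.imwrite('pics/'+n,c['frame'][:,:,::-1])
E
python3 - <<'E'
from h import *
print(get_obs())
a=cam('top');b=cam('scene')
print(a['origin'],a['rotation'],a['fx'],b['origin'])
np.savez('c0.npz',**{'t_'+k:v for k,v in a.items()},**{'s_'+k:v for k,v in b.items()})
save(a,'t0.png');save(b,'s0.png')
E
```

```text
pics
{'time_s': 0.0, 'qpos': array([67.04196145, 18.43950151, -4.01439056, 83.17381515,  1.295285  ,
       78.54000541, -3.25904944]), 'joint_velocities': array([ 0.06616711,  0.13334704,  0.00559963, -0.01586357, -0.07538137,
       -0.01463678,  0.09998438]), 'effort': array([-5.03824904e-04, -4.91292679e+01, -4.04128404e-01, -3.12524593e+01,
       -6.39816304e-02,  4.37782297e-02,  1.80176758e-04]), 'tool_pos': array([ 0.2616442 , -0.59435424,  0.18756592]), 'tool_rot': array([-1.79891929e+02,  6.29352359e-03,  2.37676948e+01]), 'force': array([0.63340114, 0.50898439, 0.53073387]), 'wrist_torque': array([ 0.01321176, -0.01141018,  0.03826638]), 'grasp_force': 0.0, 'grip_width': 0.08668645296812329}Traceback (most recent call last):
  File "<stdin>", line 3, in <module>
  File "h.py", line 9, in cam
    c['origin']=np.array(c['origin']); c['rotation']=np.array(c['rotation']).reshape(3,3)
                                                     ~~~~~~~~~~~~~~~~~~~~~~~~~~~~~~~^^^^^
ValueError: cannot reshape array of size 3 into shape (3,3)
```

```bash
python3 - <<'E'
s=open('h.py').read()
s=s.replace("c['rotation']=np.array(c['rotation']).reshape(3,3)","r=np.array(c['rotation']); c['rotation']=r if r.size==9 else R.from_euler('xyz',r,degrees=True).as_matrix()")
open('h.py','w').write(s)
E
python3 - <<'E'
from h import *
print(eyes.read_camera('top')['rotation'],eyes.read_camera('scene')['rotation'])
a=cam('top');b=cam('scene')
print(a['origin'],a['rotation'],a['fx'],b['origin'])
np.savez('c0.npz',**{'t_'+k:v for k,v in a.items()},**{'s_'+k:v for k,v in b.items()})
save(a,'t0.png');save(b,'s0.png')
P=cloud(a); print(P[::100,::100].round(3).reshape(-1,3))
E
```

```text
[-172.13951047    0.19401679  -88.30535588] [-144.32687736    0.52787218   45.15767191]
[ 0.30498818 -0.02055916  1.25667911] [[ 0.02957264 -0.99018444  0.13660246]
 [-0.9995569  -0.02883204  0.00739736]
 [-0.00338623 -0.13676069 -0.99059833]] 444.3455754269432 [ 0.89937896 -0.45647594  0.96937548]
[[ 1.217e+00  9.950e-01 -1.710e-01]
 [ 1.605e+00  9.200e-01 -7.560e-01]
 [ 1.060e+00  2.390e-01  9.900e-02]
 [ 1.634e+00 -6.000e-02 -7.600e-01]
 [ 1.631e+00 -5.430e-01 -7.350e-01]
 [ 1.052e+00 -5.820e-01  1.450e-01]
 [ 7.890e-01  8.370e-01 -1.000e-03]
 [ 7.960e-01  5.380e-01  3.000e-03]
 [ 8.050e-01  2.430e-01  2.000e-03]
 [ 8.130e-01 -5.300e-02  1.000e-03]
 [ 8.230e-01 -3.490e-01 -3.000e-03]
 [ 7.620e-01 -5.620e-01  1.630e-01]
 [ 4.890e-01  8.020e-01 -2.000e-03]
 [ 4.980e-01  5.150e-01 -2.000e-03]
 [ 5.060e-01  2.270e-01 -3.000e-03]
 [ 5.150e-01 -6.000e-02 -4.000e-03]
 [ 5.230e-01 -3.460e-01 -1.000e-03]
 [ 5.310e-01 -6.320e-01 -1.000e-03]
 [ 2.100e-01  7.530e-01  2.300e-02]
 [ 2.160e-01  4.910e-01 -5.000e-03]
 [ 2.240e-01  2.110e-01 -2.000e-03]
 [ 2.330e-01 -6.700e-02 -0.000e+00]
 [ 2.410e-01 -3.450e-01 -2.000e-03]
 [ 2.490e-01 -6.230e-01 -3.000e-03]
 [-5.700e-02  7.380e-01 -2.000e-03]
 [-5.000e-02  4.680e-01 -4.000e-03]
 [-4.100e-02  1.970e-01 -0.000e+00]
 [-2.800e-02 -7.300e-02  1.500e-02]
 [-2.300e-02 -3.420e-01  2.000e-03]
 [ 1.550e-01 -2.970e-01  6.690e-01]]
```

View pics/t0.png

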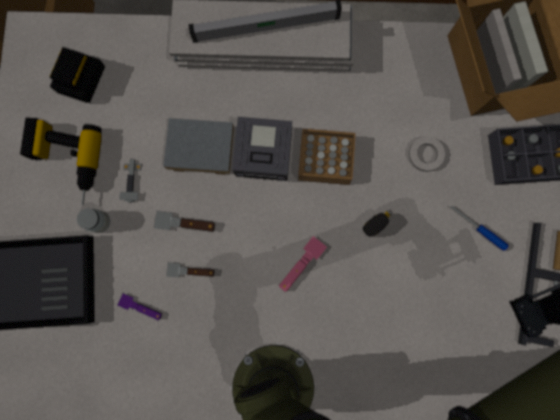

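View pics/s0.png

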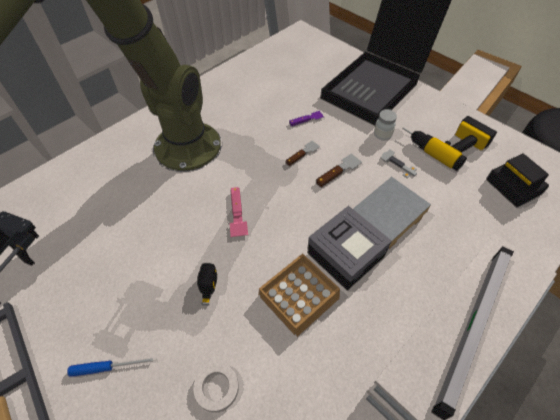

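Run:
```python
from h import *
z=np.load('c0.npz'); a={k[2:]:z[k] for k in z if k[0]=='t'}
f=a['frame'][:,:,::-1]; P=cloud(a)
hsv=cv2.cvtColor(f,cv2.COLOR_BGR2HSV)
# case lid: height mask
def quad(m,name,h):
    n,l,s,c=cv2.connectedComponentsWithStats(m.astype(np.uint8))
    for i in range(1,n):
        if s[i,4]>150:
            r=cv2.minAreaRect(np.argwhere(l==i)[:,::-1].astype(np.float32)); b=ray(a,cv2.boxPoints(r),h)
            e1=b[1]-b[0]; e2=b[2]-b[1]
            print(name,s[i],b[:,:2].mean(0).round(4),np.linalg.norm(e1).round(4),np.degrees(np.arctan2(e1[1],e1[0])).round(1),np.linalg.norm(e2).round(4),np.degrees(np.arctan2(e2[1],e2[0])).round(1))
ROI=np.zeros((420,560),bool); ROI[100:200,150:370]=1
quad(ROI&(P[:,:,2]>.083)&(P[:,:,2]<.12),'lid',.092)
quad(ROI&(P[:,:,2]>.05)&(P[:,:,2]<.07),'off60',.06)
R2=np.zeros((420,560),bool); R2[200:285,145:225]=1
quad(R2&(hsv[:,:,1]>110)&(hsv[:,:,0]<20),'handle',.02)
print(np.median(P[222,195:212],0), P[222,160:175:3],P[222,176:184])
for n,z0 in(('jar',(218,93)),('hinge',(180,131)),('knife2',(271,205)),('edging',(152,428)),('purple',(308,145))): print(n,P[z0])
s={k[2:]:z[k] for k in z if k[0]=='s'}
big=np.hstack([cv2.resize(f[100:290,120:320],(400,380),interpolation=3),cv2.resize(s['frame'][180:370,250:450,::-1],(400,380),interpolation=3)])
cv2.imwrite('pics/z.png',np.clip(big*1.6,0,255).astype(np.uint8))
```

```text
lid [ 232  116   60   59 3009] [0.6472 0.0498] 0.1527 -2.5 0.152 -93.8
off60 [ 163  118   70   54 3210] [0.6541 0.2301] 0.1425 -0.2 0.1861 -92.6
off60 [300 128  56  38 215] [ 0.6581 -0.1304] 0.0952 -3.7 0.1506 -93.8
handle [182 220  32  10 202] [0.4332 0.2267] 0.0184 -3.4 0.088 -95.2
[0.43999737 0.21096466 0.02334279] [[0.43805808 0.33456725 0.00880391]
 [0.4377726  0.32468994 0.01379636]
 [0.43825269 0.31682418 0.01161759]
 [0.43863471 0.30868547 0.01036133]
 [0.43880351 0.30001807 0.01109439]] [[0.43896568 0.28833375 0.01265133]
 [0.43805444 0.28324446 0.02187159]
 [0.43837486 0.28098418 0.01965816]
 [0.43835885 0.27796023 0.02056553]
 [0.43820619 0.27463793 0.02273743]
 [0.43822131 0.27169415 0.02335365]
 [0.43837032 0.26904411 0.02273044]
 [0.43776916 0.26477904 0.02904369]]
jar [0.43552471 0.49238002 0.08404896]
hinge [0.55534949 0.42367325 0.01503649]
knife2 [0.30458189 0.19891617 0.01441641]
edging [ 0.66638109 -0.42859922 -0.00090347]
purple [0.19957697 0.3568636  0.01865524]
```

View pics/z.png

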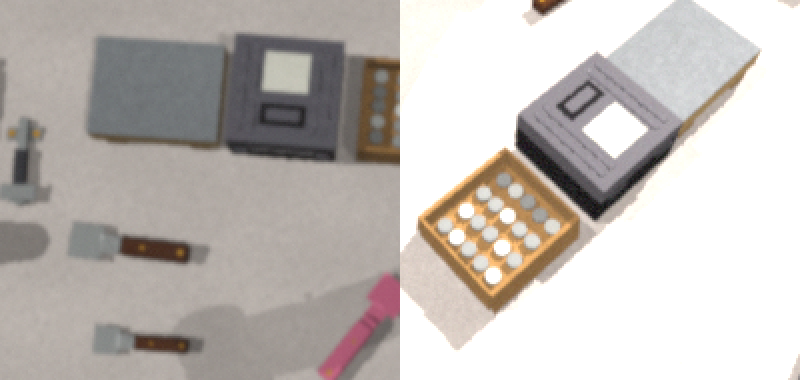

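```bash
cat >> h.py <<'E'
def rows(*targets):
    "targets: (x,y,z,roll,pitch,yaw) world; prints shift/turn from the present pose"
    o=get_obs(); A=R.from_euler('xyz',o['tool_rot'],degrees=True); p=np.array(o['tool_pos'])
    print('at',p.round(4),np.round(o['tool_rot'],2),'t',round(o['time_s'],2),'f',np.round(o['force'],1),'q',np.round(o['qpos']))
    for t in targets:
        d=A.inv().apply(np.array(t[:3])-p)/.3; w=(A.inv()*R.from_euler('xyz',t[3:],degrees=True)).as_rotvec()/np.pi
        print(np.r_[d,w].round(4).tolist())
E
python3 -c "
from h import *
rows((.52,-.12,.25,180,0,54),(.43,.22,.25,180,0,85))"
```

```text
at [ 0.2618 -0.5946  0.1882] [-179.95    0.     23.77] t 0.25 f [ 0.2 -1.8 -0.3] q [67. 18. -4. 83.  1. 79. -3.]
[1.4253, -1.1013, -0.2052, -0.0003, -0.0001, -0.168]
[1.6075, -2.2594, -0.2042, -0.0003, -0.0001, -0.3402]
```

Call:
servo_tool([
  [[0.9,-0.4,-0.2,0,0,-0.06,1],[0.9,-0.4,-0.2,0,0,-0.06,1],[0.9,-0.4,-0.2,0,0,-0.06,1],[0.9,-0.4,-0.2,0,0,-0.06,1],[0.9,-0.4,-0.2,0,0,-0.06,1],[0.9,-0.4,-0.2,0,0,-0.06,1],[0.95,-0.95,-0.2,0,0,-0.168,1],[0.95,-0.95,-0.2,0,0,-0.168,1],[0.95,-0.95,-0.2,0,0,-0.168,1],[0.95,-0.95,-0.2,0,0,-0.168,1],[0.95,-0.95,-0.2,0,0,-0.168,1],[0.95,-0.95,-0.2,0,0,-0.168,1]],
])

```text
time_s: 1.25
tool_pos: [0.4088, -0.2125, 0.2498]
tool_rot: [179.9, -0.0, 54.5]
force: [0.6, -1.2, 0.1]
grip_width: 0.0872
grasp_force: 0.0
```

```bash
python3 -c "
from h import *
rows((.52,-.05,.25,180,0,70),(.45,.22,.25,180,0,85))"
```

```text
at [ 0.4088 -0.2125  0.2498] [ 1.7994e+02 -3.0000e-02  5.4520e+01] t 1.25 f [ 0.6 -1.2  0.1] q [ 48.  -6. -22. 102.  -2.  83.  -9.]
[0.6562, -0.0127, -0.0004, 0.0003, -0.0001, -0.086]
[1.2536, -0.7251, -0.0007, 0.0004, -0.0001, -0.1694]
```

Call:
servo_tool([
  [[0.65,0,0,0,0,-0.086,1],[0.65,0,0,0,0,-0.086,1],[0.65,0,0,0,0,-0.086,1],[0.65,0,0,0,0,-0.086,1],[0.65,0,0,0,0,-0.086,1],[1.0,-0.42,0,0,0,-0.17,1],[1.0,-0.42,0,0,0,-0.17,1],[1.0,-0.42,0,0,0,-0.17,1],[1.0,-0.42,0,0,0,-0.17,1],[1.0,-0.42,0,0,0,-0.17,1],[1.0,-0.42,0,0,0,-0.17,1]],
])

```text
time_s: 2.17
tool_pos: [0.4819, 0.0998, 0.249]
tool_rot: [179.9, 0.0, 84.9]
force: [0.5, -1.7, 0.8]
grip_width: 0.0872
grasp_force: 0.0
```

Run:
```python
from h import *
c=cam('wrist'); save(c,'w1.png'); np.savez('w1.npz',**c); print(c['origin'],c['rotation'][:,2],c['fx'])
rows((.437,.21,.25,180,0,85))
```

```text
[0.48832292 0.17312218 0.44476685] [-0.0224635  -0.26719936 -0.96337941] 358.07901388072196
at [0.4824 0.0974 0.2487] [1.7996e+02 6.0000e-02 8.4680e+01] t 2.22 f [ 0.1 -0.3  0.3] q [ 28.  -1. -42.  98.  -1.  83. -19.]
[0.3596, -0.1856, -0.0047, 0.0002, 0.0003, -0.0018]
```

View pics/w1.png

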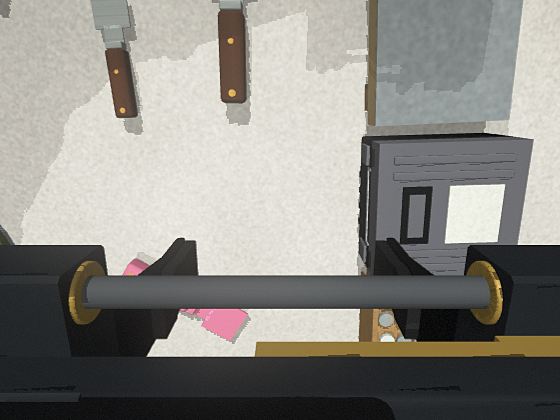

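Run:
```python
from h import *
c=dict(np.load('w1.npz')); f=c['frame'][:,:,::-1]; P=cloud(c)
hsv=cv2.cvtColor(f,cv2.COLOR_BGR2HSV)
m=(hsv[:,:,1]>80)&((hsv[:,:,0]<20)|(hsv[:,:,0]>170)); m[:, :205]=0; m[:,260:]=0; m[120:]=0
n,l,s,_=cv2.connectedComponentsWithStats(m.astype(np.uint8)); i=1+s[1:,4].argmax(); print(s[i])
r=cv2.minAreaRect(np.argwhere(l==i)[:,::-1].astype(np.float32))
b=ray(c,cv2.boxPoints(r),.022); print(b.round(4)); print('z',np.median(P[l==i],0))
ed=[b[1]-b[0],b[2]-b[1]]
for e in ed: print(np.linalg.norm(e),np.degrees(np.arctan2(e[1],e[0])))
# lid top
m=(P[:,:,2]>.086)&(P[:,:,2]<.1); m[:130]=0;m[240:]=0;m[:,:360]=0
p=P[m]; print(p.min(0),p.max(0))
for v in range(145,240,15):
    row=np.where(m[v])[0]
    print(v,row.min(),row.max(),ray(c,[[row.min(),v],[row.max()+1,v]],.092)[:,:2].round(4).tolist())
for u in range(390,520,25):
    col=np.where(m[:,u])[0]; print(u,ray(c,[[u,col.min()]],.092)[:,:2].round(4))
m=(P[:,:,2]>.052)&(P[:,:,2]<.068);m[135:]=0;m[:,:355]=0
for v in range(20,120,25):
    row=np.where(m[v])[0]; print('off',v,ray(c,[[row.min(),v],[row.max()+1,v]],.06)[:,:2].round(4).tolist())
for u in range(390,510,30):
    col=np.where(m[:,u])[0]; print(u,ray(c,[[u,col.max()+1]],.06)[:,:2].round(4))
```

```text
[ 218   10   26   91 1981]
[[0.4253 0.2751 0.022 ]
 [0.4505 0.2736 0.022 ]
 [0.4426 0.182  0.022 ]
 [0.4158 0.1835 0.022 ]]
z [0.43375935 0.23080089 0.02351515]
0.025240009589639248 -3.3963243708665383
0.09197533932950425 -94.92783566991854
[0.57096821 0.01451159 0.0860054 ] [0.72695385 0.12772692 0.09629136]
145 378 532 [[0.5756, 0.1264], [0.7268, 0.1131]]
160 378 530 [[0.5754, 0.1116], [0.7263, 0.0983]]
175 377 527 [[0.5741, 0.0966], [0.7247, 0.0833]]
190 377 525 [[0.5738, 0.0811], [0.7242, 0.0679]]
205 376 523 [[0.5725, 0.0654], [0.7236, 0.0521]]
220 375 521 [[0.5711, 0.0493], [0.723, 0.0359]]
235 375 518 [[0.5708, 0.0327], [0.7213, 0.0195]]
390 [[0.5874 0.1273]]
415 [[0.6117 0.1261]]
440 [[0.636 0.124]]
465 [[0.6603 0.1228]]
490 [[0.6846 0.1217]]
515 [[0.7088 0.1205]]
off 20 [[0.5839, 0.2438], [0.725, 0.2314]]
off 45 [[0.5834, 0.2212], [0.724, 0.2088]]
off 70 [[0.5819, 0.1979], [0.723, 0.1855]]
off 95 [[0.5814, 0.1736], [0.7219, 0.1613]]
390 [[0.5965 0.1409]]
420 [[0.628  0.1402]]
450 [[0.6593 0.1385]]
480 [[0.6907 0.1368]]
```

```bash
python3 -c "
from h import *
rows((.436,.254,.10,180,0,84.8),(.436,.254,.004,180,0,84.8))"
```

```text
at [0.4824 0.0974 0.2487] [1.7996e+02 6.0000e-02 8.4680e+01] t 2.22 f [ 0.1 -0.3  0.3] q [ 28.  -1. -42.  98.  -1.  83. -19.]
[0.5059, -0.2028, 0.4951, 0.0002, 0.0003, -0.0007]
[0.5062, -0.2031, 0.8151, 0.0002, 0.0003, -0.0007]
```

Call:
servo_tool([
  [[0.506,-0.203,0.3,0,0,0,1],[0.506,-0.203,0.3,0,0,0,1],[0.506,-0.203,0.3,0,0,0,1],[0.506,-0.203,0.3,0,0,0,1],[0.506,-0.203,0.5,0,0,0,1],[0.506,-0.203,0.5,0,0,0,1],[0.506,-0.203,0.6,0,0,0,1],[0.506,-0.203,0.67,0,0,0,1],[0.506,-0.203,0.72,0,0,0,1],[0.506,-0.203,0.72,0,0,0,1]],
])

```text
time_s: 3.05
tool_pos: [0.4345, 0.2509, 0.0289]
tool_rot: [-179.6, 0.2, 84.4]
force: [0.1, -0.7, -0.1]
grip_width: 0.0869
grasp_force: 0.0
```

Run:
```python
from h import *
c=cam('wrist'); save(c,'w2.png'); np.savez('w2.npz',**c)
rows((.436,.254,.004,180,0,84.8))
```

```text
at [0.4356 0.252  0.0308] [-1.7978e+02  1.1000e-01  8.4440e+01] t 3.1 f [-0.6  0.2  0.9] q [ 13.  15. -51. 112.  13.  59. -49.]
[0.007, 0.0011, 0.0894, -0.0012, 0.0006, -0.002]
```

View pics/w2.png

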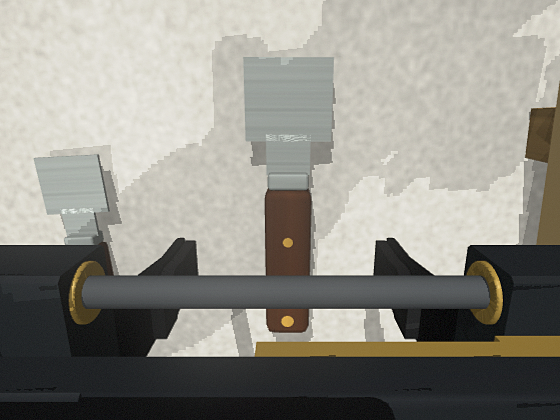

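Run:
```python
from h import *
c=dict(np.load('w2.npz')); P=cloud(c)
for uv,z in (((289,57),.013),((289,172),.02),((288,190),.022),((288,333),.022),((244,100),.013),((334,100),.013)): print(uv,ray(c,uv,z).round(4),P[uv[1]+2,uv[0]].round(4))
print(P[70:130:20,270:310:20,2])
```

```text
(289, 57) [[0.4461 0.3485 0.013 ]] [0.446  0.3475 0.0134]
(289, 172) [[0.4402 0.286  0.02  ]] [0.4401 0.2847 0.0192]
(288, 190) [[0.4387 0.2759 0.022 ]] [0.4385 0.2745 0.0215]
(288, 333) [[0.4296 0.1802 0.022 ]] [4.28e-01 1.63e-01 2.00e-04]
(244, 100) [[0.4185 0.3284 0.013 ]] [0.417  0.3274 0.0007]
(334, 100) [[0.4694 0.3234 0.013 ]] [ 0.471   0.3222 -0.0007]
[[0.01406208 0.01305568]
 [0.01281361 0.01224723]
 [0.01262072 0.01245363]]
```

Call:
servo_tool([
  [[0.008,0.001,0.03,0,0,0,1],[0.008,0.001,0.06,0,0,0,1],[0.008,0.001,0.085,0,0,0,1],[0.008,0.001,0.085,0,0,0,1],[0.008,0.001,0.085,0,0,0,0],[0.008,0.001,0.085,0,0,0,0],[0.008,0.001,0.085,0,0,0,0],[0.008,0.001,0.085,0,0,0,0],[0.008,0.001,0.085,0,0,0,0],[0.008,0.001,0.085,0,0,0,0],[0.008,0.001,0.085,0,0,0,0],[0.008,0.001,0.085,0,0,0,0]],
], grip_force=60)

```text
time_s: 4.1
tool_pos: [0.4365, 0.2567, 0.0072]
tool_rot: [180.0, 0.0, 84.6]
force: [-0.3, -0.4, -0.1]
grip_width: 0.0415
grasp_force: 0.0
```

```bash
cat >> h.py <<'E'
C=np.array([.647,.049]); CY=-3.1
def case(x,y,z=None):
    a=np.radians(CY); p=C+[x*np.cos(a)-y*np.sin(a),x*np.sin(a)+y*np.cos(a)]
    return (*p,) if z is None else (*p,z)
def caseframe(p):
    a=np.radians(CY); d=np.asarray(p)[...,:2]-C
    return np.stack([d[...,0]*np.cos(a)+d[...,1]*np.sin(a),-d[...,0]*np.sin(a)+d[...,1]*np.cos(a)],-1)
E
python3 -c "
from h import *
rows((.436,.254,.15,180,0,84.8),(*case(-.22,0,.12),180,0,CY))"
```

```text
at [0.4365 0.2567 0.0072] [1.7999e+02 1.0000e-02 8.4610e+01] t 4.1 f [-0.3 -0.4 -0.1] q [ 11.  17. -50. 113.  16.  56. -51.]
[-0.0093, -0.0006, -0.4761, 0.0001, 0.0, -0.0011]
[-0.6528, 0.031, -0.376, 0.0001, -0.0, 0.4873]
```

Call:
servo_tool([
  [[0,0,0.008,0,0,0,0],[0,0,0.008,0,0,0,0],[0,0,0.008,0,0,0,0],[0,0,0.008,0,0,0,0],[0,0,0.008,0,0,0,0],[0,0,0.008,0,0,0,0]],
])

```text
time_s: 4.6
tool_pos: [0.4364, 0.2568, 0.0047]
tool_rot: [-180.0, 0.0, 84.6]
force: [0.1, -1.5, -0.0]
grip_width: 0.0035
grasp_force: 0.0
```

Run:
```python
from h import *
print(get_obs()['grip_width'])
c=cam('wrist'); d=cam('top')
save(c,'w3.png')
a=cv2.resize(c['frame'],(480,360)); b=cv2.resize(d['frame'][150:300,100:260],(320,300),interpolation=3)
o=np.zeros((360,800,3),np.uint8); o[:,:480]=a; o[:300,480:]=b
cv2.imwrite('pics/w3t.png',o[:,:,::-1]); rows()
```

```text
0.003455907701967988
at [0.4364 0.2568 0.0047] [180.     0.    84.61] t 4.7 f [ 0.5 -0.8 -0.4] q [ 11.  18. -50. 113.  16.  56. -52.]
```

View pics/w3t.png

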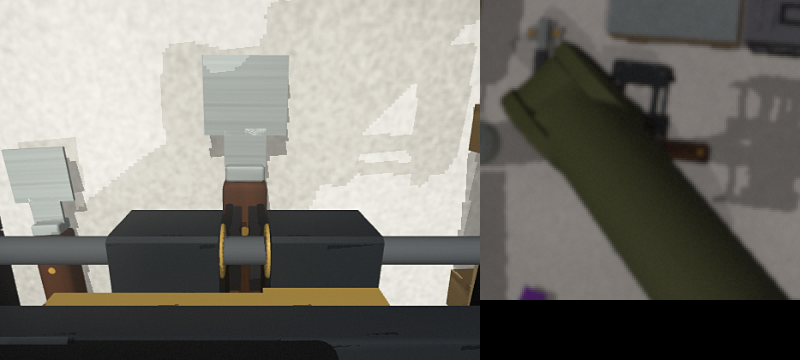

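Run:
```python
from h import *
c=cam('wrist'); P=cloud(c); np.savez('w3.npz',**c)
a=c['frame'][190:350,240:330,::-1]
cv2.imwrite('pics/w3z.png',np.clip(cv2.resize(a,(450,800)[:2] if 0 else (338,600),interpolation=cv2.INTER_NEAREST)*2.0,0,255).astype(np.uint8))
for v in range(225,345,8): print(v,[tuple((P[v,u]*1000).round().astype(int)) for u in (262,270,278,286,294,302,310)])
```

```text
225 [(np.int64(426), np.int64(270), np.int64(22)), (np.int64(430), np.int64(270), np.int64(24)), (np.int64(434), np.int64(270), np.int64(24)), (np.int64(438), np.int64(269), np.int64(24)), (np.int64(442), np.int64(269), np.int64(25)), (np.int64(446), np.int64(269), np.int64(24)), (np.int64(451), np.int64(267), np.int64(21))]
233 [(np.int64(425), np.int64(266), np.int64(23)), (np.int64(429), np.int64(266), np.int64(24)), (np.int64(434), np.int64(265), np.int64(23)), (np.int64(438), np.int64(265), np.int64(23)), (np.int64(442), np.int64(264), np.int64(23)), (np.int64(446), np.int64(264), np.int64(24)), (np.int64(450), np.int64(263), np.int64(21))]
241 [(np.int64(424), np.int64(261), np.int64(21)), (np.int64(430), np.int64(269), np.int64(43)), (np.int64(434), np.int64(267), np.int64(39)), (np.int64(437), np.int64(261), np.int64(25)), (np.int64(442), np.int64(266), np.int64(40)), (np.int64(446), np.int64(267), np.int64(42)), (np.int64(450), np.int64(258), np.int64(19))]
249 [(np.int64(434), np.int64(295), np.int64(116)), (np.int64(431), np.int64(269), np.int64(52)), (np.int64(434), np.in
[... 3150 characters left out ...]
nt64(445), np.int64(283), np.int64(131))]
329 [(np.int64(433), np.int64(280), np.int64(128)), (np.int64(431), np.int64(255), np.int64(92)), (np.int64(434), np.int64(252), np.int64(88)), (np.int64(432), np.int64(207), np.int64(24)), (np.int64(439), np.int64(251), np.int64(87)), (np.int64(442), np.int64(258), np.int64(97)), (np.int64(444), np.int64(281), np.int64(130))]
337 [(np.int64(433), np.int64(278), np.int64(128)), (np.int64(431), np.int64(252), np.int64(92)), (np.int64(433), np.int64(249), np.int64(88)), (np.int64(432), np.int64(202), np.int64(23)), (np.int64(439), np.int64(248), np.int64(88)), (np.int64(443), np.int64(281), np.int64(133)), (np.int64(444), np.int64(280), np.int64(132))]
```

View pics/w3z.png

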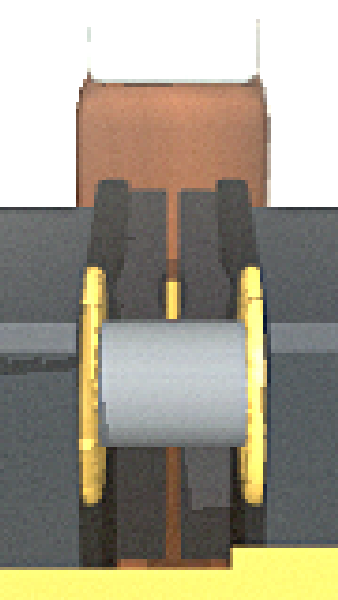

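Call:
servo_tool([
  [[0,0,0,0,0,0,1],[0,0,0,0,0,0,1],[0,0,0,0,0,0,1],[0,0,0,0,0,0,1],[0,0,0,0,0,0,1],[0,0,0,0,0,0,1],[0,0,0,0,0,0,1],[0,0,0,0,0,0,1],[0,0,0.007,0,0,0,1],[0,0,0.014,0,0,0,1],[0,0,0.021,0,0,0,1],[0,0,0.021,0,0,0,1]],
])

```text
time_s: 5.75
tool_pos: [0.436, 0.2565, -0.0022]
tool_rot: [-180.0, 0.0, 84.6]
force: [0.6, -0.5, -1.1]
grip_width: 0.0727
grasp_force: 0.0
```

No contact at z = -2 mm, so the real fingertips sit above the reported TCP, as the wrist image showed. I'll keep lowering carefully.

Call:
servo_tool([
  [[0,0,0.01,0,0,0,1],[0,0,0.02,0,0,0,1],[0,0,0.03,0,0,0,1],[0,0,0.03,0,0,0,1]],
])

```text
time_s: 6.08
tool_pos: [0.4359, 0.2564, -0.0114]
tool_rot: [-179.9, 0.0, 84.6]
force: [-0.0, 0.2, -0.5]
grip_width: 0.0865
grasp_force: 0.0
```

Run:
```python
from h import *
c=cam('wrist'); P=cloud(c); rows()
for u in (183,190,385,392):
    print(u,[(v,*(P[v,u]*1000).round().astype(int).tolist()) for v in range(228,262,3)])
```

```text
at [ 0.436   0.2566 -0.0111] [-1.7995e+02  2.0000e-02  8.4610e+01] t 6.13 f [0.1 1.  0.6] q [ 10.  19. -49. 114.  17.  55. -53.]
183 [(228, 381, 270, -1), (231, 381, 268, -1), (234, 381, 266, 0), (237, 381, 265, 1), (240, 389, 272, 26), (243, 389, 272, 28), (246, 390, 271, 29), (249, 391, 271, 33), (252, 392, 271, 37), (255, 393, 270, 40), (258, 393, 270, 43), (261, 394, 270, 46)]
190 [(228, 385, 270, 0), (231, 385, 268, 0), (234, 384, 266, -1), (237, 384, 264, -1), (240, 384, 263, 0), (243, 392, 271, 26), (246, 393, 270, 29), (249, 394, 270, 33), (252, 394, 269, 34), (255, 394, 268, 34), (258, 394, 267, 36), (261, 394, 265, 35)]
385 [(228, 491, 260, 0), (231, 491, 258, 0), (234, 491, 256, -1), (237, 491, 254, -1), (240, 491, 253, 0), (243, 484, 262, 27), (246, 483, 262, 30), (249, 482, 262, 33), (252, 481, 262, 36), (255, 481, 262, 39), (258, 480, 261, 41), (261, 480, 260, 41)]
392 [(228, 495, 260, 1), (231, 495, 258, 0), (234, 494, 256, 1), (237, 495, 254, -1), (240, 488, 263, 25), (243, 486, 264, 30), (246, 486, 263, 32), (249, 485, 263, 35), (252, 484, 262, 38), (255, 483, 262, 40), (258, 482, 262, 43), (261, 482, 262, 46)]
```

Call:
servo_tool([
  [[0,0,0.015,0,0,0,1],[0,0,0.03,0,0,0,1],[0,0,0.045,0,0,0,1],[0,0,0.058,0,0,0,1],[0,0,0.058,0,0,0,1]],
])

```text
time_s: 6.55
tool_pos: [0.4357, 0.2563, -0.029]
tool_rot: [-179.9, 0.0, 84.6]
force: [-1.1, -0.5, -0.1]
grip_width: 0.0874
grasp_force: 0.0
```

Run:
```python
from h import *
c=cam('wrist'); P=cloud(c); rows()
for u in (183,190,385,392):
    print(u,[(v,*(P[v,u]*1000).round().astype(int).tolist()) for v in range(228,262,3)])
```

```text
at [ 0.4359  0.2565 -0.0286] [-1.7993e+02  3.0000e-02  8.4620e+01] t 6.6 f [ 0.6 -1.1  0.2] q [  9.  21. -48. 115.  19.  53. -54.]
183 [(228, 387, 276, 1), (231, 387, 274, 0), (234, 387, 272, 0), (237, 386, 271, -1), (240, 389, 272, 8), (243, 389, 271, 9), (246, 389, 270, 12), (249, 391, 271, 16), (252, 392, 271, 20), (255, 393, 271, 23), (258, 393, 270, 25), (261, 394, 270, 27)]
190 [(228, 390, 275, -1), (231, 390, 273, -1), (234, 390, 272, 0), (237, 390, 270, 0), (240, 389, 269, 0), (243, 392, 271, 9), (246, 393, 270, 12), (249, 394, 270, 15), (252, 393, 269, 15), (255, 394, 268, 17), (258, 393, 266, 16), (261, 393, 265, 16)]
385 [(228, 486, 266, 0), (231, 487, 264, -1), (234, 486, 263, 1), (237, 486, 261, -1), (240, 486, 260, 0), (243, 484, 262, 8), (246, 483, 262, 11), (249, 482, 262, 15), (252, 481, 262, 19), (255, 480, 262, 22), (258, 480, 261, 22), (261, 480, 260, 23)]
392 [(228, 490, 265, -1), (231, 489, 265, 1), (234, 490, 263, -1), (237, 489, 261, 1), (240, 487, 263, 8), (243, 486, 263, 12), (246, 485, 263, 16), (249, 485, 262, 16), (252, 484, 262, 20), (255, 483, 262, 22), (258, 483, 262, 25), (261, 482, 262, 28)]
```

Call:
servo_tool([
  [[0,0,0.009,0,0,0,1],[0,0,0.009,0,0,0,0],[0,0,0.009,0,0,0,0],[0,0,0.009,0,0,0,0],[0,0,0.009,0,0,0,0],[0,0,0.009,0,0,0,0],[0,0,0.009,0,0,0,0],[0,0,0.009,0,0,0,0],[0,0,0.009,0,0,0,0],[0,0,0.009,0,0,0,0],[0,0,0.009,0,0,0,0],[0,0,0.009,0,0,0,0]],
], grip_force=60)

```text
time_s: 7.6
tool_pos: [0.4365, 0.2568, -0.0307]
tool_rot: [180.0, 0.0, 84.6]
force: [-0.3, 0.7, 0.2]
grip_width: 0.0278
grasp_force: 60.0
```

Call:
servo_tool([
  [[0,0,-0.05,0,0,0,0],[0,0,-0.15,0,0,0,0],[0,0,-0.3,0,0,0,0],[0,0,-0.42,0,0,0,0],[0,0,-0.5,0,0,0,0],[0,0,-0.5,0,0,0,0]],
])

```text
time_s: 8.1
tool_pos: [0.4397, 0.2589, 0.1247]
tool_rot: [179.5, -0.2, 84.6]
force: [0.1, 0.7, -1.3]
grip_width: 0.0278
grasp_force: 60.0
```

```bash
python3 -c "
from h import *
rows((*case(-.205,0,.12),180,0,CY))"
```

```text
at [0.4397 0.2589 0.1247] [179.49  -0.2   84.61] t 8.1 f [ 0.1  0.7 -1.3] q [ 17.   8. -53. 107.   7.  68. -44.]
[-0.6592, 0.0707, 0.014, 0.0014, -0.0031, 0.4873]
```

Call:
servo_tool([
  [[-0.05,0,0,0,0,0.04,0],[-0.1,0,0,0,0,0.08,0],[-0.15,0.0,0,0,0,0.12,0],[-0.2,0.01,0,0,0,0.16,0],[-0.25,0.02,0,0,0,0.2,0],[-0.3,0.03,0,0,0,0.24,0],[-0.36,0.03,0,0,0,0.28,0],[-0.42,0.04,0,0,0,0.32,0],[-0.48,0.05,0,0,0,0.36,0],[-0.54,0.06,0,0,0,0.4,0],[-0.6,0.07,0,0,0,0.44,0],[-0.659,0.071,0,0,0,0.487,0]],
])

```text
time_s: 9.1
tool_pos: [0.4384, 0.0568, 0.1182]
tool_rot: [180.0, 0.1, -1.7]
force: [0.4, -0.3, -1.5]
grip_width: 0.0275
grasp_force: 60.0
```

```bash
python3 -c "
from h import *
rows((*case(-.205,0,.06),180,0,CY))"
```

```text
at [0.4384 0.0568 0.1182] [ 1.7999e+02  9.0000e-02 -1.7000e+00] t 9.1 f [ 0.4 -0.3 -1.5] q [  30.   -3.  -39.  115.   -2.   68. -100.]
[0.013, -0.0114, 0.1939, 0.0001, 0.0005, 0.0078]
```

Call:
servo_tool([
  [[0.013,-0.011,0.1,0,0,0.008,0],[0.013,-0.011,0.2,0,0,0.008,0],[0.013,-0.011,0.28,0,0,0.008,0],[0.013,-0.011,0.33,0,0,0.008,0],[0.013,-0.011,0.35,0,0,0.008,0],[0.013,-0.011,0.35,0,0,0.008,0]],
])

```text
time_s: 9.6
tool_pos: [0.4408, 0.0611, 0.0123]
tool_rot: [-180.0, 0.3, -2.8]
force: [-0.6, 0.4, -1.0]
grip_width: 0.0276
grasp_force: 60.0
```

Run:
```python
from h import *
rows((*case(-.205,0,.013),180,0,CY))
c=cam('wrist'); np.savez('w4.npz',**c); save(c,'w4.png'); P=cloud(c)
# fingertip, blade heights
for u in (250,290,320): print(u,[(v,*(P[v,u]*1000).round().astype(int).tolist()) for v in range(10,240,12)])
```

```text
at [0.4408 0.0611 0.0123] [-179.99    0.27   -2.75] t 9.6 f [-0.6  0.4 -1. ] q [  28.    6.  -41.  121.    5.   55. -108.]
[0.0052, 0.0032, -0.0025, -0.0001, 0.0015, 0.0019]
250 [(10, 562, 74, 0), (22, 557, 75, 0), (34, 551, 75, 0), (46, 545, 75, -1), (58, 532, 71, 56), (70, 528, 71, 57), (82, 523, 72, 55), (94, 519, 72, 56), (106, 514, 72, 55), (118, 509, 73, 56), (130, 504, 73, 56), (142, 499, 74, 55), (154, 494, 74, 56), (166, 489, 74, 56), (178, 473, 81, -1), (190, 466, 81, 0), (202, 458, 82, -1), (214, 451, 82, 0), (226, 443, 83, 1), (238, 435, 84, 0)]
290 [(10, 561, 53, 1), (22, 555, 53, 0), (34, 549, 54, 1), (46, 544, 54, 0), (58, 532, 55, 55), (70, 527, 55, 56), (82, 523, 56, 56), (94, 518, 56, 56), (106, 513, 56, 56), (118, 509, 56, 57), (130, 504, 56, 56), (142, 499, 57, 55), (154, 494, 57, 55), (166, 489, 57, 56), (178, 483, 57, 57), (190, 478, 58, 55), (202, 472, 58, 55), (214, 469, 58, 62), (226, 464, 58, 64), (238, 459, 58, 64)]
320 [(10, 561, 37, -2), (22, 555, 38, 0), (34, 549, 38, -1), (46, 543, 38, 0), (58, 531, 43, 54), (70, 527, 43, 56), (82, 522, 44, 55), (94, 517, 44, 55), (106, 513, 44, 56), (118, 508, 44, 56), (130, 503, 44, 56), (142, 498, 44, 56), (154, 493, 44, 56), (166, 488, 44, 56), (178, 471, 39, -1), (190, 463, 39, -1), (202, 456, 40, 0), (214, 448, 40, 0), (226, 440, 40, -2), (238, 433, 40, 0)]
```

View pics/w4.png

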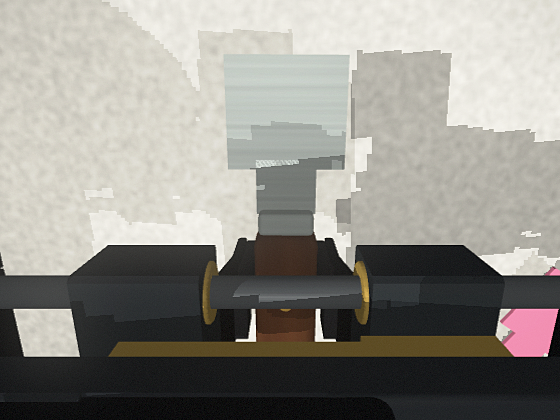

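Call:
servo_tool([
  [[0.03,0.003,-0.003,0,0.001,0.002,0],[0.07,0.003,-0.003,0,0.001,0.002,0],[0.1,0.003,-0.003,0,0.001,0.002,0],[0.12,0.003,-0.003,0,0.001,0.002,0],[0.14,0.003,-0.003,0,0.001,0.002,0],[0.155,0.003,-0.003,0,0.001,0.002,0],[0.155,0.003,-0.003,0,0.001,0.002,0]],
])

```text
time_s: 10.23
tool_pos: [0.4808, 0.0581, 0.0129]
tool_rot: [179.9, 0.9, -3.1]
force: [-17.6, 0.6, 5.6]
grip_width: 0.0276
grasp_force: 60.0
```

Run:
```python
from h import *
rows((*case(-.13,0,.013),180,0,CY))
c=cam('wrist'); P=cloud(c); save(c,'w5.png')
for u in (290,): print(u,[(v,*(P[v,u]*1000).round().astype(int).tolist()) for v in range(4,240,8)])
```

```text
at [0.4808 0.0581 0.0129] [179.86   0.87  -3.14] t 10.23 f [-17.6   0.6   5.6] q [  27.   12.  -40.  115.    9.   56. -111.]
[0.1215, 0.0001, -0.0023, 0.0008, 0.0048, -0.0002]
290 [(4, 583, 52, 91), (12, 581, 52, 90), (20, 579, 52, 92), (28, 577, 52, 92), (36, 575, 52, 91), (44, 572, 52, 91), (52, 572, 52, 72), (60, 571, 52, 60), (68, 568, 52, 60), (76, 565, 52, 61), (84, 562, 52, 61), (92, 559, 52, 61), (100, 556, 53, 60), (108, 553, 53, 60), (116, 550, 53, 58), (124, 547, 53, 59), (132, 544, 53, 59), (140, 540, 53, 60), (148, 537, 53, 60), (156, 534, 54, 60), (164, 530, 54, 59), (172, 527, 54, 58), (180, 524, 54, 59), (188, 520, 54, 59), (196, 516, 54, 58), (204, 513, 55, 59), (212, 509, 55, 59), (220, 508, 55, 66), (228, 504, 55, 65), (236, 501, 55, 67)]
```

Call:
servo_tool([
  [[-0.04,0,0,0,0,0,0],[-0.08,0,0,0,0,0,0],[-0.08,0,0,0,0,0,0],[-0.08,0,0,0,0,0,0]],
])

```text
time_s: 10.62
tool_pos: [0.4662, 0.0591, 0.0157]
tool_rot: [180.0, -0.3, -3.1]
force: [0.1, 0.3, -1.9]
grip_width: 0.0272
grasp_force: 60.0
```

Run:
```python
from h import *
rows((*case(-.13,0,.013),180,0,CY))
c=cam('wrist'); P=cloud(c); np.savez('w5.npz',**c)
for u in (255,290,310): print(u,[(v,*(P[v,u]*1000).round().astype(int).tolist()) for v in range(30,240,9)])
# case front face seam via z profile & colour
```

```text
at [0.4662 0.0591 0.0157] [179.96  -0.26  -3.14] t 10.62 f [ 0.1  0.3 -1.9] q [  28.    9.  -41.  118.    7.   55. -109.]
[0.1703, 0.001, 0.0097, 0.0002, -0.0015, -0.0002]
255 [(30, 573, 68, 29), (39, 574, 70, 0), (48, 570, 70, 0), (57, 557, 66, 64), (66, 554, 66, 63), (75, 551, 67, 64), (84, 547, 67, 64), (93, 544, 67, 63), (102, 541, 68, 63), (111, 537, 68, 63), (120, 534, 68, 64), (129, 530, 68, 63), (138, 526, 69, 62), (147, 523, 69, 62), (156, 519, 69, 62), (165, 515, 70, 61), (174, 500, 76, 0), (183, 495, 76, 1), (192, 489, 77, -1), (201, 483, 77, 0), (210, 478, 77, 1), (219, 472, 78, -1), (228, 466, 78, 0), (237, 460, 79, 0)]
290 [(30, 572, 51, 30), (39, 572, 51, 7), (48, 569, 51, -1), (57, 556, 53, 64), (66, 553, 53, 64), (75, 550, 53, 65), (84, 547, 53, 63), (93, 543, 53, 63), (102, 540, 54, 63), (111, 536, 54, 64), (120, 533, 54, 63), (129, 529, 54, 63), (138, 526, 54, 64), (147, 522, 54, 64), (156, 518, 55, 61), (165, 514, 55, 61), (174, 510, 55, 62), (183, 506, 55, 61), (192, 502, 55, 60), (201, 499, 56, 62), (210, 495, 56, 62), (219, 492, 56, 68), (228, 489, 56, 70), (237, 484, 56, 68)]
310 [(30, 569, 43, 44), (39, 569, 42, 23), (48, 568, 40, -1), (57, 556, 45, 64), (66, 553, 45, 65), (75, 549, 45, 65), (84, 546, 45, 64), (93, 543, 45, 62), (102, 539, 46, 63), (111, 536, 46, 62), (120, 532, 46, 64), (129, 529, 46, 62), (138, 525, 46, 61), (147, 521, 46, 62), (156, 518, 46, 62), (165, 514, 46, 61), (174, 510, 47, 61), (183, 506, 47, 62), (192, 502, 47, 61), (201, 498, 47, 62), (210, 494, 47, 60), (219, 492, 48, 69), (228, 488, 48, 68), (237, 484, 48, 68)]
```

Call:
servo_tool([
  [[0,0,0.007,0,-0.006,0,0],[0,0,0.013,0,-0.011,0,0],[0,0,0.013,0,-0.011,0,0],[0,0,0.013,0,-0.011,0,0],[0,0,0.013,0,-0.011,0,0]],
])

```text
time_s: 11.08
tool_pos: [0.4656, 0.0595, 0.011]
tool_rot: [-180.0, 1.8, -3.1]
force: [-1.2, -0.3, -1.1]
grip_width: 0.0273
grasp_force: 60.0
```

```bash
cat >> h.py <<'E'
def blade():
    c=cam('wrist'); P=cloud(c); v,u=np.mgrid[0:420,0:560]
    m=(P[...,2]>.04)&(v<168)&(u>240)&(u<330)&(P[...,0]<.566)
    if m.sum()<100: return print('few')
    p=P[m]; q=caseframe(p); k=np.polyfit(q[:,0],p[:,2],1)
    print('tip x case',np.percentile(q[:,0],99).round(4),'pitch up deg',np.degrees(np.arctan(k[0])).round(2),'z at tip',np.polyval(k,q[:,0].max()).round(4),'z back',np.polyval(k,q[:,0].min()).round(4),'ymid',((np.percentile(q[:,1],1)+np.percentile(q[:,1],99))/2).round(4))
    return c,P
E
python3 - <<'E'
from h import *
rows(); blade()
E
```

```text
at [0.4656 0.0595 0.011 ] [-179.97    1.84   -3.14] t 11.08 f [-1.2 -0.3 -1.1] q [  27.   11.  -40.  117.    8.   57. -110.]
tip x case -0.0892 pitch up deg 3.08 z at tip 0.0578 z back 0.0554 ymid 0.001
```

Call:
servo_tool([
  [[0,0,-0.007,0,-0.008,0,0],[0,0,-0.014,0,-0.017,0,0],[0,0,-0.014,0,-0.017,0,0],[0,0,-0.014,0,-0.017,0,0],[0,0,-0.014,0,-0.017,0,0],[0,0,-0.014,0,-0.017,0,0]],
])

```text
time_s: 11.63
tool_pos: [0.4651, 0.0593, 0.0153]
tool_rot: [180.0, 4.9, -3.1]
force: [0.2, 0.6, -0.6]
grip_width: 0.0273
grasp_force: 60.0
```

Run:
```python
from h import *
rows(); blade(); blade()
```

```text
at [0.4651 0.0593 0.0153] [179.98   4.86  -3.12] t 11.63 f [ 0.2  0.6 -0.6] q [  27.   14.  -40.  114.    9.   61. -110.]
tip x case -0.0874 pitch up deg 2.25 z at tip 0.058 z back 0.0563 ymid 0.0008
tip x case -0.0873 pitch up deg 2.23 z at tip 0.058 z back 0.0563 ymid 0.0008
```

Run:
```python
from h import *
c=cam('wrist'); P=cloud(c); np.savez('w6.npz',**c)
for v in range(30,236,8): print(v,(np.median(P[v,270:305],0)*1000).round(1))
```

```text
30 [572.3  52.9  17.9]
38 [ 5.704e+02  5.290e+01 -4.000e-01]
46 [ 5.667e+02  5.310e+01 -3.000e-01]
54 [ 5.628e+02  5.330e+01 -1.000e-01]
62 [557.7  54.3  55.5]
70 [554.8  54.   55.8]
78 [551.9  54.2  55.9]
86 [548.9  54.4  56. ]
94 [545.9  54.5  56.2]
102 [542.8  54.8  56.1]
110 [539.8  54.8  56.5]
118 [536.6  55.   56.7]
126 [533.5  55.2  56.7]
134 [530.3  55.3  56.7]
142 [526.9  55.5  56.9]
150 [523.7  55.7  57.1]
158 [520.3  55.8  57. ]
166 [516.9  56.   57.3]
174 [513.4  55.8  57.6]
182 [510.   56.4  57.6]
190 [506.4  56.6  57.7]
198 [502.8  56.7  57.7]
206 [499.2  56.9  58.2]
214 [496.6  56.7  60.8]
222 [495.   57.2  65.9]
230 [491.5  57.4  66.2]
```

Call:
servo_tool([
  [[0,0,0.004,0,0.006,0,0],[0,0,0.008,0,0.013,0,0],[0,0,0.008,0,0.013,0,0],[0,0,0.008,0,0.013,0,0],[0,0,0.008,0,0.013,0,0]],
])

```text
time_s: 12.2
tool_pos: [0.4655, 0.0592, 0.0132]
tool_rot: [180.0, 2.5, -3.1]
force: [0.2, -0.6, -1.9]
grip_width: 0.028
grasp_force: 60.0
```

```bash
cat >> h.py <<'E'
def prof(a=30,b=236,s=12):
    c=cam('wrist'); P=cloud(c)
    for v in range(a,b,s):
        m=np.median(P[v,270:305],0); print(v,(np.r_[caseframe(m),m[2]]*1000).round(1))
E
python3 - <<'E'
from h import *
o=get_obs(); p=o['tool_pos']; prof(50,215)
rows((p[0]+.05*np.cos(np.radians(CY)),p[1]+.05*np.sin(np.radians(CY)),p[2],*o['tool_rot']))
E
```

```text
50 [-81.4  -0.3  -0.1]
62 [-90.9  -0.   57.2]
74 [-95.3  -0.   57.2]
86 [-99.7  -0.1  57.4]
98 [-1.042e+02 -1.000e-01  5.720e+01]
110 [-1.089e+02 -1.000e-01  5.720e+01]
122 [-113.6   -0.    57.3]
134 [-118.4   -0.3   57.2]
146 [-1.233e+02 -1.000e-01  5.710e+01]
158 [-1.283e+02 -1.000e-01  5.740e+01]
170 [-1.334e+02 -1.000e-01  5.710e+01]
182 [-1.388e+02 -1.000e-01  5.700e+01]
194 [-1.44e+02 -1.00e-01  5.72e+01]
206 [-149.7   -0.2   57. ]
at [0.4657 0.0592 0.0132] [179.99   2.5   -3.15] t 12.25 f [-0.6  0.3 -0.5] q [  27.   12.  -40.  116.    8.   58. -110.]
[0.1659, 0.0, -0.0072, -0.0001, -0.0, -0.0]
```

Call:
servo_tool([
  [[0.03,0,-0.001,0,0,0,0],[0.06,0,-0.003,0,0,0,0],[0.08,0,-0.003,0,0,0,0],[0.1,0,-0.004,0,0,0,0],[0.1,0,-0.004,0,0,0,0]],
])

```text
time_s: 12.67
tool_pos: [0.4972, 0.0577, 0.0129]
tool_rot: [-179.9, 2.5, -3.2]
force: [0.2, -0.5, -1.9]
grip_width: 0.0275
grasp_force: 60.0
```

Run:
```python
from h import *
rows(); prof(30,215)
```

```text
at [0.4972 0.0577 0.0129] [-179.94    2.47   -3.17] t 12.67 f [ 0.2 -0.5 -1.9] q [  26.   16.  -39.  112.   11.   59. -111.]
30 [-52.8   0.2  91.7]
42 [-56.    0.2  91.6]
54 [-59.2   0.2  92.1]
66 [-62.5   0.2  92. ]
78 [-65.9   0.2  92.1]
90 [-69.3   0.2  91.6]
102 [-72.8   0.2  91.9]
114 [-78.8   0.1  56.7]
126 [-83.4   0.1  57.3]
138 [-88.4   0.1  57. ]
150 [-93.3   0.   56.9]
162 [-98.4   0.   56.6]
174 [-103.5    0.    56.8]
186 [-108.8    0.    56.9]
198 [-114.2    0.    56.7]
210 [-119.7    0.    56.8]
```

Call:
servo_tool([
  [[0.03,0,-0.001,0,0,0,0],[0.065,0,-0.003,0,0,0,0],[0.065,0,-0.003,0,0,0,0],[0.065,0,-0.02,0,0,0,0],[0.065,0,-0.04,0,0,0,0],[0.065,0,-0.06,0,0,0,0],[0.07,0,-0.08,0,0,0,0],[0.07,0,-0.1,0,0,0,0],[0.07,0,-0.12,0,0,0,0],[0.07,0,-0.12,0,0,0,0]],
])

```text
time_s: 13.55
tool_pos: [0.5189, 0.0565, 0.0496]
tool_rot: [180.0, 2.4, -3.1]
force: [1.4, -0.1, -3.1]
grip_width: 0.0273
grasp_force: 60.0
```

Run:
```python
from h import *
rows(); prof(20,215); print(caseframe(get_obs()['tool_pos']))
c=cam('top'); P=cloud(c); q=caseframe(P); m=(abs(q[...,1])<.05)&(P[...,2]>.07)&(P[...,2]<.3)
for x in np.arange(-.1,.1,.02):
    s=m&(abs(q[...,0]-x)<.005)
    if s.any(): print(x.round(2),np.median(P[s][:,2]).round(3))
```

```text
at [0.5189 0.0565 0.0496] [179.99   2.38  -3.14] t 13.55 f [ 1.4 -0.1 -3.1] q [  26.   15.  -39.  107.   10.   63. -110.]
20 [-27.7   0.4 124. ]
32 [-31.    0.4 123.9]
44 [-34.4   0.7 124.9]
56 [-37.7   0.4 123.7]
68 [-41.2   0.4 125. ]
80 [-44.7   0.4 125.8]
92 [-48.2   0.7 126.8]
104 [-51.7   0.4 127.6]
116 [-55.3   0.3 128.8]
128 [-58.8   0.4 129.6]
140 [-64.1   0.3 118.6]
152 [-72.5   0.1  93.6]
164 [-77.5   0.1  93.6]
176 [-82.7   0.1  93.6]
188 [-88.   -0.3  93.5]
200 [-93.4   0.1  93.7]
212 [-98.9   0.1  93.7]
[-0.12866099  0.00054321]
-0.06 0.127
-0.04 0.125
-0.02 0.119
0.0 0.114
0.02 0.108
0.04 0.104
0.06 0.097
0.08 0.091
```

Call:
servo_tool([
  [[0.028,0,-0.037,0,0,0,0],[0.055,0,-0.073,0,0,0,0],[0.082,0,-0.11,0,0,0,0],[0.1,0,-0.14,0,0,0,0],[0.115,0,-0.17,0,0,0,0],[0.129,0,-0.199,0,0,0,0],[0.152,0,-0.223,0,0,0,0],[0.175,0,-0.247,0,0,0,0],[0.199,0,-0.272,0,0,0,0],[0.199,0,-0.272,0,0,0,0],[0.199,0,-0.272,0,0,0,0]],
])

```text
time_s: 14.57
tool_pos: [0.5815, 0.0525, 0.1266]
tool_rot: [180.0, 2.5, -3.2]
force: [2.5, -1.2, -7.4]
grip_width: 0.0278
grasp_force: 60.0
```

Run:
```python
from h import *
rows(); print(caseframe(get_obs()['tool_pos']))
prof(20,235,20)
c=cam('scene'); P=cloud(c); q=caseframe(P); m=(abs(q[...,1])<.07)&(P[...,2]>.065)&(P[...,2]<.3)
for z in np.arange(.07,.24,.02):
    s=m&(abs(P[...,2]-z)<.004)&(q[...,0]>-.08)&(q[...,0]<.2)
    if s.any(): print(z.round(2),np.percentile(q[s][:,0],[5,50,95]).round(3))
```

```text
at [0.5815 0.0525 0.1266] [180.     2.52  -3.17] t 14.57 f [ 2.5 -1.2 -7.4] q [  25.   19.  -39.   94.   11.   74. -109.]
[-6.55958529e-02 -1.99394527e-06]
20 [ 37.9  -0.4 183.2]
40 [ 30.6  -0.3 192.6]
60 [ 23.9  -0.3 203.1]
80 [ 18.2  -0.3 200.9]
100 [ 12.1  -0.3 197.1]
120 [  5.4  -0.3 193. ]
140 [ -2.1  -0.4 188.2]
160 [-13.3  -0.5 169. ]
180 [-22.   -0.5 169.3]
200 [-30.9  -0.5 169.6]
220 [-37.3  -0.5 177. ]
0.07 [-0.004  0.008  0.028]
0.09 [0.093 0.095 0.099]
0.11 [0.08  0.083 0.087]
0.13 [0.067 0.071 0.074]
0.15 [0.054 0.058 0.061]
0.17 [-0.042  0.043  0.049]
0.19 [-0.002  0.029  0.036]
0.21 [-0.055 -0.053 -0.05 ]
0.23 [-0.046 -0.026 -0.023]
```

Call:
servo_tool([
  [[0.035,0,-0.014,0,0,0,0],[0.07,0,-0.028,0,0,0,0],[0.109,0,-0.035,0,0,0,0],[0.14,0,-0.032,0,0,0,0],[0.175,0,-0.029,0,0,0,0],[0.209,0,-0.026,0,0,0,0],[0.24,0,-0.024,0,0,0,0],[0.27,0,-0.022,0,0,0,0],[0.3,0,-0.02,0,0,0,0],[0.33,0,-0.02,0,0,0,0],[0.33,0,-0.02,0,0,0,0],[0.33,0,-0.02,0,0,0,0]],
])

```text
time_s: 15.67
tool_pos: [0.6802, 0.0477, 0.1282]
tool_rot: [-180.0, 2.6, -3.1]
force: [-0.1, -0.2, -1.8]
grip_width: 0.0276
grasp_force: 60.0
```

```bash
cat >> h.py <<'E'
def lid():
    c=cam('scene'); P=cloud(c); q=caseframe(P); m=(abs(q[...,1])<.07)
    for z in np.arange(.03,.24,.02):
        s=m&(abs(P[...,2]-z)<.004)&(q[...,0]>.06)&(q[...,0]<.3)
        if s.sum()>5: print(z.round(2),np.percentile(q[s][:,0],[5,50,95]).round(3),s.sum())
E
python3 - <<'E'
from h import *
rows(); print(caseframe(get_obs()['tool_pos'])); lid()
E
```

```text
at [0.6802 0.0477 0.1282] [-179.99    2.56   -3.14] t 15.67 f [-0.1 -0.2 -1.8] q [  19.   31.  -36.   79.   17.   79. -110.]
[0.03318201 0.00048729]
0.07 [0.081 0.088 0.112] 214
0.09 [0.09  0.119 0.286] 12
0.11 [0.104 0.118 0.122] 7
0.13 [0.112 0.117 0.124] 15
0.15 [0.122 0.124 0.128] 11
0.17 [0.068 0.101 0.126] 484
0.19 [0.142 0.151 0.16 ] 431
```

Call:
servo_tool([
  [[-0.1,0,-0.03,0,0,0,0],[-0.22,0,-0.06,0,0,0,0],[-0.34,0,-0.08,0,0,0,0],[-0.46,0,-0.1,0,0,0,0],[-0.58,0,-0.1,0,0,0,0],[-0.66,0,-0.1,0,0,0,0],[-0.66,0,-0.1,0,0,0,0]],
])

```text
time_s: 16.3
tool_pos: [0.4791, 0.0588, 0.1676]
tool_rot: [179.8, 2.6, -3.0]
force: [0.5, 0.4, -2.0]
grip_width: 0.0275
grasp_force: 60.0
```

Run:
```python
from h import *
lid()
rows((.4365,.25,.14,180,2.5,84.6),(.4365,.25,-.025,180,2.5,84.6)); prof(50,235,20)
```

```text
0.03 [0.094 0.099 0.139] 38
0.05 [0.092 0.183 0.199] 615
0.07 [0.122 0.164 0.227] 181
at [0.4818 0.0583 0.1679] [179.8    2.45  -3.1 ] t 16.35 f [-0.   0.3 -1.5] q [  30.    3.  -41.  104.    2.   76. -104.]
[-0.1814, -0.6304, 0.0985, -0.0201, 0.0006, -0.4868]
[-0.1579, -0.6323, 0.648, -0.0201, 0.0006, -0.4868]
50 [-53.9  -1.3  33.4]
70 [-7.740e+01  1.000e-01  2.104e+02]
90 [-8.490e+01  1.000e-01  2.105e+02]
110 [-9.260e+01  1.000e-01  2.107e+02]
130 [-1.006e+02  1.000e-01  2.109e+02]
150 [-1.088e+02  1.000e-01  2.110e+02]
170 [-117.3    0.   210.9]
190 [-126.1    0.   211.4]
210 [-135.2   -0.   211.3]
230 [-141.5    0.   219. ]
```

Lid lies back. Now return the knife.

Call:
servo_tool([
  [[-0.18,-0.08,0,0,0,-0.04,0],[-0.18,-0.16,0,-0.003,0,-0.08,0],[-0.18,-0.24,0,-0.005,0,-0.12,0],[-0.18,-0.3,0,-0.007,0,-0.16,0],[-0.18,-0.36,0,-0.009,0,-0.2,0],[-0.18,-0.42,0,-0.011,0,-0.24,0],[-0.18,-0.48,0,-0.013,0,-0.28,0],[-0.18,-0.53,0.02,-0.015,0,-0.32,0],[-0.18,-0.57,0.04,-0.016,0,-0.36,0],[-0.18,-0.6,0.06,-0.017,0,-0.4,0],[-0.18,-0.62,0.09,-0.018,0,-0.44,0],[-0.18,-0.63,0.1,-0.02,0.0006,-0.487,0]],
])

```text
time_s: 17.4
tool_pos: [0.4392, 0.2516, 0.1386]
tool_rot: [-179.8, 2.2, 83.2]
force: [-0.4, -0.5, -1.8]
grip_width: 0.0275
grasp_force: 60.0
```

Run:
```python
from h import *
rows((.4365,.25,-.02,180,2.5,84.6),(.4365,.25,-.029,180,2.5,84.6)); lid()
```

```text
at [0.4392 0.2516 0.1386] [-179.77    2.2    83.23] t 17.4 f [-0.4 -0.5 -1.8] q [ 18.   9. -56. 104.  10.  73. -48.]
[0.0141, -0.0062, 0.5284, -0.0016, -0.0017, -0.0076]
[0.0153, -0.006, 0.5584, -0.0016, -0.0017, -0.0076]
0.03 [0.093 0.099 0.195] 29
0.05 [0.092 0.182 0.199] 647
0.07 [0.121 0.16  0.226] 190
```

Call:
servo_tool([
  [[0.003,0,0.1,0,0,0,0],[0.006,0,0.2,0,0,0,0],[0.01,0,0.3,0,0,0,0],[0.012,0,0.38,0,0,0,0],[0.013,0,0.44,0,0,0,0],[0.014,0,0.48,0,0,0,0],[0.014,0,0.51,0,0,0,0],[0.014,0,0.525,0,0,0,0],[0.014,0,0.525,0,0,0,0],[0.014,0,0.525,0,0,0,0]],
])

```text
time_s: 18.28
tool_pos: [0.4392, 0.2484, -0.0172]
tool_rot: [-179.9, 2.3, 82.8]
force: [0.4, 0.2, -0.9]
grip_width: 0.0273
grasp_force: 60.0
```

Run:
```python
from h import *
rows(); 
c=cam('wrist'); P=cloud(c)
for v in range(40,236,12):
    print(v,(np.median(P[v,270:305],0)*1000).round(1))
```

```text
at [ 0.4392  0.2484 -0.0172] [-179.95    2.26   82.76] t 18.28 f [ 0.4  0.2 -0.9] q [ 11.  22. -51. 113.  22.  57. -58.]
40 [ 4.529e+02  3.494e+02 -1.000e-01]
52 [ 4.523e+02  3.445e+02 -3.000e-01]
64 [451.4 337.9  25.7]
76 [450.8 333.4  25.7]
88 [450.3 329.   26. ]
100 [449.7 324.5  26. ]
112 [449.2 319.8  26. ]
124 [448.6 315.   26. ]
136 [447.9 310.2  26. ]
148 [447.3 305.3  26. ]
160 [446.7 300.3  26.1]
172 [446.1 295.1  26. ]
184 [445.5 289.9  26.1]
196 [444.8 284.7  26. ]
208 [444.1 279.2  26.5]
220 [443.7 276.3  33.8]
232 [443.  271.1  34. ]
```

Call:
servo_tool([
  [[0,0,0.015,0,0,0,0],[0.001,0,0.03,0,0,0,0],[0.002,0,0.039,0,0,0,0],[0.002,0,0.039,0,0,0,0],[0.002,0,0.039,0,0,0,1],[0.002,0,0.039,0,0,0,1],[0.002,0,0.039,0,0,0,1],[0.002,0,0.039,0,0,0,1],[0.002,0,0.039,0,0,0,1],[0.002,0,0.039,0,0,0,1],[0.002,0,0.039,0,0,0,1]],
])

```text
time_s: 19.25
tool_pos: [0.4385, 0.2481, -0.0296]
tool_rot: [-179.9, 2.3, 82.8]
force: [-0.1, 0.0, 0.8]
grip_width: 0.066
grasp_force: 0.0
```

Call:
servo_tool([
  [[0,0,-0.05,0,0,0,1],[0,0,-0.15,0,0,0,1],[0,0,-0.25,0,0,0,1],[0,0,-0.38,0,0,0,1],[0,0,-0.5,0,0,0,1],[0,0,-0.62,0,0,0,1],[0,0,-0.74,0,0,0,1],[0,0,-0.86,0,0,0,1],[0,0,-0.86,0,0,0,1]],
])

```text
time_s: 20.0
tool_pos: [0.4433, 0.2612, 0.2351]
tool_rot: [179.5, 2.0, 82.8]
force: [0.3, 0.9, 0.7]
grip_width: 0.087
grasp_force: 0.0
```

Run:
```python
from h import *
rows((*case(-.06,.0,.24),180,0,87),(*case(-.06,.0,.24),180,0,-3.1))
c=cam('wrist'); P=cloud(c); 
m=(P[...,2]>.008)&(P[...,2]<.035)&(abs(P[...,0]-.44)<.04)&(P[...,1]>.15)&(P[...,1]<.37)
p=P[m]; print(p.min(0),p.max(0),[np.median(p[(p[:,1]>a)&(p[:,1]<a+.02)][:,2]).round(4) for a in (.19,.22,.25,.30,.32)])
c=cam('top'); P=cloud(c); np.savez('t2.npz',**c)
q=caseframe(P); m=(abs(q[...,0])<.075)&(abs(q[...,1])<.075)&(P[...,2]>.066)&(P[...,2]<.085)
p=q[m]; print(m.sum(),np.percentile(p,[1,50,99],axis=0).round(4),np.median(P[m][:,2]))
save(c,'t2.png')
```

```text
at [0.4433 0.2612 0.2351] [179.54   2.    82.8 ] t 20.0 f [0.3 0.9 0.7] q [ 20.   5. -57.  96.   6.  82. -46.]
[-0.6311, 0.5627, 0.0102, 0.0022, 0.0112, -0.0233]
[-0.6311, 0.5627, 0.0102, 0.0104, 0.007, 0.4772]
[0.41623659 0.17262455 0.00885466] [0.47453715 0.34248477 0.02614351] [np.float64(0.0236), np.float64(0.0235), np.float64(0.023), np.float64(0.013), np.float64(0.013)]
923 [[-0.006  -0.055 ]
 [ 0.0253 -0.0009]
 [ 0.0575  0.053 ]] 0.07293936463672734
```

View pics/t2.png

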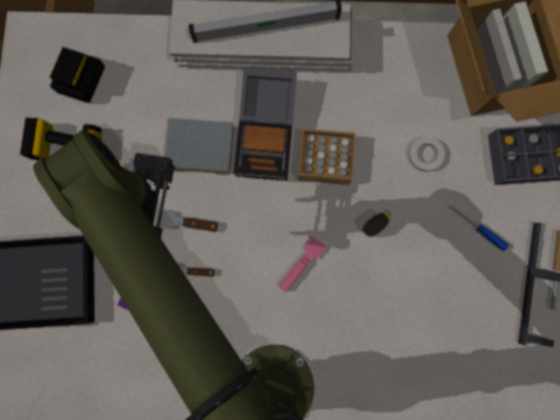

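Run:
```python
from h import *
rows((*case(.026,-.085,.235),180,0,86.9),(*case(.026,-.085,.08),180,0,86.9))
```

```text
at [0.441  0.2589 0.2295] [179.94   2.25  82.79] t 20.1 f [ 0.2 -0.9 -0.4] q [ 20.   6. -57.  96.   6.  82. -46.]
[-0.8844, 0.8757, 0.0172, -0.0001, 0.0125, -0.0228]
[-0.8641, 0.8751, 0.5335, -0.0001, 0.0125, -0.0228]
```

Call:
servo_tool([
  [[-0.88,0.87,0.0,0,0.0125,-0.023,0.3],[-0.88,0.87,0.0,0,0.0125,-0.023,0.3],[-0.88,0.87,0.0,0,0.0125,-0.023,0.3],[-0.88,0.87,0.0,0,0.0125,-0.023,0.3],[-0.88,0.87,0.0,0,0.0125,-0.023,0.3],[-0.88,0.87,0.0,0,0.0125,-0.023,0.3],[-0.88,0.87,0.0,0,0.0125,-0.023,0.3],[-0.88,0.87,0.0,0,0.0125,-0.023,0.3],[-0.88,0.87,0.0,0,0.0125,-0.023,0.3],[-0.88,0.87,0.2,0,0.0125,-0.023,0.3],[-0.87,0.875,0.35,0,0.0125,-0.023,0.3],[-0.87,0.875,0.45,0,0.0125,-0.023,0.3]],
])

```text
time_s: 21.1
tool_pos: [0.6664, -0.039, 0.1097]
tool_rot: [-179.7, -0.0, 86.9]
force: [0.5, 0.8, -0.7]
grip_width: 0.0269
grasp_force: 0.0
```

Run:
```python
from h import *
rows((*case(.026,-.085,.033),180,0,86.9))
c=cam('wrist'); P=cloud(c); save(c,'w8.png'); np.savez('w8.npz',**c); q=caseframe(P)
m=(P[...,2]>.068)&(P[...,2]<.08)&(q[...,1]>-.08)&(q[...,1]<.08)&(abs(q[...,0])<.075)
print(m.sum(),np.percentile(q[m],[1,50,99],axis=0).round(4),np.median(P[m][:,2]))
for u in (220,230,240,250,330,340,350):
    print(u,[(v,*(np.r_[q[v,u],P[v,u,2]]*1000).round().astype(int).tolist()) for v in range(225,262,4)])
```

```text
at [ 0.6664 -0.039   0.1097] [-179.7    -0.     86.87] t 21.1 f [ 0.5  0.8 -0.7] q [ 32.  29. -43.  85.  20.  74. -16.]
[0.0062, 0.0075, 0.2558, -0.0017, -0.0, -0.0002]
17839 [[-0.0056 -0.0556]
 [ 0.0258 -0.0011]
 [ 0.0569  0.0441]] 0.07374901511107806
220 [(225, -27, -105, 40), (229, -25, -104, 51), (233, -25, -106, 54), (237, -31, -120, 25), (241, -31, -125, 24), (245, -30, -126, 30), (249, -30, -129, 32), (253, -30, -132, 32), (257, -30, -136, 30), (261, -32, -143, 25)]
230 [(225, -19, -104, 42), (229, -18, -105, 50), (233, -17, -106, 54), (237, -22, -120, 27), (241, -22, -122, 30), (245, -21, -124, 34), (249, -21, -128, 34), (253, -21, -131, 34), (257, -22, -135, 33), (261, 2, -76, 170)]
240 [(225, -11, -105, 41), (229, -10, -105, 49), (233, -10, -106, 54), (237, -14, -121, 24), (241, 3, -76, 147), (245, 4, -76, 153), (249, 4, -76, 158), (253, 5, -76, 162), (257, 5, -76, 166), (261, 6, -76, 170)]
250 [(225, -4, -105, 40), (229, -3, -104, 50), (233, -2, -106, 54), (237, -6, -121, 24), (241, 8, -77, 144), (245, 8, -77, 149), (249, 9, -77, 154), (253, 9, -77, 159), (257, 9, -77, 163), (261, 10, -77, 167)]
330 [(225, 59, -105, 38), (229, 58, -105, 47), (233, 57, -106, 54), (237, 61, -121, 24), (241, 46, -76, 147), (245, 45, -75, 153), (249, 45, -76, 157), (253, 44, -76, 162), (257, 44, -76, 166), (261, 43, -76, 169)]
340 [(225, 67, -105, 39), (229, 66, -105, 48), (233, 65, -106, 54), (237, 65, -109, 54), (241, 65, -112, 54), (245, 65, -116, 53), (249, 65, -119, 54), (253, 65, -122, 55), (257, 66, -125, 54), (261, 47, -76, 170)]
350 [(225, 82, -119, -1), (229, 82, -122, 1), (233, 82, -126, 0), (237, 82, -129, 1), (241, 82, -133, 2), (245, 83, -137, 1), (249, 83, -141, 1), (253, 84, -146, -1), (257, 84, -150, -2), (261, 84, -153, 0)]
```

View pics/w8.png

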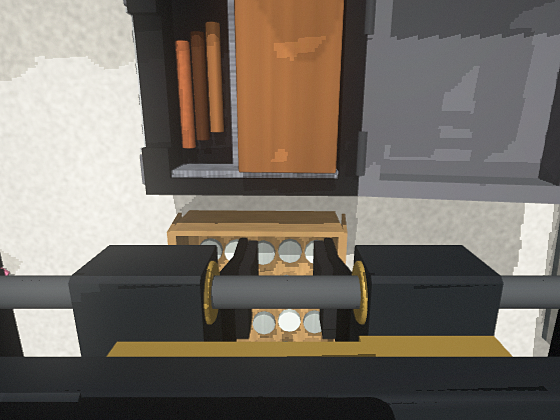

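Call:
servo_tool([
  [[0.004,0.004,0.1,-0.0017,0,0,0.3],[0.004,0.004,0.18,-0.0017,0,0,0.3],[0.004,0.004,0.23,-0.0017,0,0,0.3],[0.004,0.004,0.25,-0.0017,0,0,0.3],[0.004,0.004,0.25,-0.0017,0,0,0.3],[0.004,0.004,0.25,-0.0017,0,0,0.3]],
])

```text
time_s: 21.65
tool_pos: [0.6686, -0.0372, 0.0393]
tool_rot: [179.8, 0.0, 86.9]
force: [0.4, -0.8, -0.1]
grip_width: 0.0262
grasp_force: 0.0
```

Run:
```python
from h import *
rows((*case(.026,-.085,.033),180,0,86.9)); print(caseframe(get_obs()['tool_pos']))
c=cam('wrist'); P=cloud(c); q=caseframe(P)
for u in (240,250,330,340):
    print(u,[(v,*(np.r_[q[v,u],P[v,u,2]]*1000).round().astype(int).tolist()) for v in range(228,262,3)])
```

```text
at [ 0.6686 -0.0372  0.0393] [1.7984e+02 4.0000e-02 8.6940e+01] t 21.65 f [ 0.4 -0.8 -0.1] q [ 31.  33. -41.  89.  23.  67. -17.]
[-0.0002, -0.0008, 0.021, 0.0009, 0.0002, 0.0002]
[ 0.02622016 -0.0849372 ]
240 [(228, 3, -73, 60), (231, 3, -75, 60), (234, -5, -99, -1), (237, -5, -101, 1), (240, 5, -74, 76), (243, 5, -74, 80), (246, 6, -74, 83), (249, 6, -74, 87), (252, 7, -74, 91), (255, 7, -74, 93), (258, 7, -74, 96), (261, 8, -73, 100)]
250 [(228, 8, -74, 59), (231, 8, -75, 60), (234, 2, -99, -1), (237, 2, -101, 0), (240, 2, -104, -1), (243, 10, -75, 77), (246, 10, -75, 81), (249, 10, -75, 84), (252, 10, -75, 86), (255, 11, -75, 90), (258, 11, -75, 93), (261, 11, -75, 96)]
330 [(228, 50, -73, 60), (231, 49, -75, 61), (234, 58, -99, 0), (237, 58, -101, 0), (240, 47, -73, 77), (243, 47, -74, 80), (246, 47, -74, 83), (249, 46, -74, 87), (252, 46, -73, 91), (255, 45, -73, 94), (258, 45, -73, 97), (261, 45, -74, 99)]
340 [(228, 55, -73, 60), (231, 55, -75, 59), (234, 65, -99, 0), (237, 65, -101, 0), (240, 65, -104, -1), (243, 65, -105, 2), (246, 64, -105, 6), (249, 63, -105, 13), (252, 62, -105, 18), (255, 61, -104, 24), (258, 61, -105, 27), (261, 49, -73, 101)]
```

Call:
servo_tool([
  [[0,0,0.015,0,0,0,0.3],[0,0,0.03,0,0,0,0.3],[0,0,0.03,0,0,0,0.3],[0.03,0,0.03,0,0,0,0.3],[0.06,0,0.03,0,0,0,0.3],[0.09,0,0.03,0,0,0,0.3],[0.11,0,0.03,0,0,0,0.3],[0.13,0,0.03,0,0,0,0.3],[0.15,0,0.03,0,0,0,0.3],[0.15,0,0.03,0,0,0,0.3]],
])

```text
time_s: 22.53
tool_pos: [0.6705, 0.0099, 0.0295]
tool_rot: [179.9, -0.0, 87.1]
force: [0.1, 0.4, 0.1]
grip_width: 0.0263
grasp_force: 0.0
```

```bash
cat >> h.py <<'E'
def samp(n='wrist'):
    c=cam(n); P=cloud(c); q=caseframe(P); np.savez('last.npz',**c)
    h=cv2.cvtColor(c['frame'],cv2.COLOR_RGB2HSV); m=(h[...,1]>100)&(h[...,0]<22)&(P[...,2]>.053)&(P[...,2]<.09)&(q[...,0]>-.03)&(q[...,0]<.1)&(q[...,1]>-.09)&(q[...,1]<.28)
    if m.sum()<50: return print('none')
    p=P[m]; qq=q[m]; r=cv2.minAreaRect((qq*1000).astype(np.float32))
    k=np.linalg.lstsq(np.c_[qq,np.ones(len(qq))],p[:,2],rcond=None)[0]
    print(n,m.sum(),'rect',np.round(r[0],1),np.round(r[1],1),round(r[2],1),'pct',np.percentile(qq,[1,99],axis=0).round(4).tolist(),'z',np.percentile(p[:,2],[5,50,95]).round(4),'tilt',k[:2].round(3))
E
python3 - <<'E'
from h import *
rows(); print(caseframe(get_obs()['tool_pos'])); samp(); samp('top'); samp('scene')
E
```

```text
at [0.6705 0.0099 0.0295] [ 1.7987e+02 -2.0000e-02  8.7050e+01] t 22.53 f [0.1 0.4 0.1] q [ 27.  33. -41.  89.  23.  66. -22.]
[ 0.02557302 -0.03781257]
wrist 40059 rect [24.5 13.4] [ 75.2 121.5] 0.0 pct [[-0.0063, -0.0427], [0.0572, 0.0729]] z [0.0623 0.0737 0.0748] tilt [-0.017  0.038]
top 648 rect [28.9 45. ] [72.6 81.3] 1.4 pct [[-0.0067, 0.0072], [0.0629, 0.0837]] z [0.0671 0.0727 0.0763] tilt [-0.011 -0.005]
scene 453 rect [33.1 15. ] [154.3  64.7] 86.2 pct [[-0.002, -0.0597], [0.0606, 0.0806]] z [0.0585 0.0702 0.0757] tilt [-0.074  0.097]
```

Call:
servo_tool([
  [[0.025,0,0,0,0,0,0.3],[0.05,0,0,0,0,0,0.3],[0.075,0,0,0,0,0,0.3],[0.1,0,0,0,0,0,0.3],[0.125,0,0,0,0,0,0.3],[0.15,0,0,0,0,0,0.3],[0.175,0,0,0,0,0,0.3],[0.2,0,0,0,0,0,0.3],[0.225,0,0,0,0,0,0.3],[0.25,0,0,0,0,0,0.3],[0.25,0,0,0,0,0,0.3]],
])

```text
time_s: 23.6
tool_pos: [0.674, 0.0857, 0.0292]
tool_rot: [179.9, -0.1, 87.1]
force: [0.5, -0.2, 0.2]
grip_width: 0.0265
grasp_force: 0.0
```

Run:
```python
from h import *
rows(); print(caseframe(get_obs()['tool_pos'])); samp(); samp('top')
```

```text
at [0.674  0.0857 0.0292] [ 1.7991e+02 -7.0000e-02  8.7100e+01] t 23.6 f [ 0.5 -0.2  0.2] q [ 21.  35. -42.  87.  24.  67. -28.]
[0.02500648 0.03812593]
wrist 41735 rect [25.1 70.3] [ 73.6 161.9] 2.1 pct [[-0.007, -0.0068], [0.0554, 0.1492]] z [0.0617 0.0727 0.0741] tilt [-0.005  0.051]
top 525 rect [ 22.8 121.5] [62.4 76.1] 0.0 pct [[-0.0073, 0.0869], [0.0534, 0.1585]] z [0.0673 0.071  0.0751] tilt [ 0.02  -0.029]
```

Call:
servo_tool([
  [[0.025,0,0,0,0,0,0.3],[0.05,0,0,0,0,0,0.3],[0.075,0,0,0,0,0,0.3],[0.1,0,0,0,0,0,0.3],[0.125,0,0,0,0,0,0.3],[0.15,0,0,0,0,0,0.3],[0.175,0,0,0,0,0,0.3],[0.2,0,0,0,0,0,0.3],[0.225,0,0,0,0,0,0.3],[0.25,0,0,0,0,0,0.3],[0.255,0,0,0,0,0,0.3],[0.255,0,0,0,0,0,0.3]],
])

```text
time_s: 24.7
tool_pos: [0.6784, 0.1604, 0.0292]
tool_rot: [179.9, -0.0, 87.0]
force: [-0.3, 0.9, -0.6]
grip_width: 0.0262
grasp_force: 0.0
```

Run:
```python
from h import *
rows(); print(caseframe(get_obs()['tool_pos'])); samp(); samp('top')
```

```text
at [0.6784 0.1604 0.0292] [ 1.7989e+02 -1.0000e-02  8.7020e+01] t 24.7 f [-0.3  0.9 -0.6] q [ 14.  37. -42.  85.  25.  68. -35.]
[0.02528333 0.11289408]
wrist 36653 rect [ 23.2 144.1] [ 63.9 162.3] 0.1 pct [[-0.0079, 0.1267], [0.0542, 0.2242]] z [0.0707 0.0718 0.0728] tilt [-0.     0.004]
top 970 rect [26.8 89.1] [ 69.4 290.9] 1.3 pct [[-0.0082, -0.055], [0.0623, 0.2331]] z [0.0574 0.0642 0.0735] tilt [-0.024  0.041]
```

Call:
servo_tool([
  [[-0.04,0,0,0,0,0,0.3],[-0.07,0,-0.03,0,0,0,0.3],[-0.07,0,-0.15,0,0,0,0.3],[-0.1,0,-0.28,0,0,0,0.3],[-0.2,0.1,-0.4,0,0,0,0.3],[-0.3,0.2,-0.5,0,0,0,0.3],[-0.4,0.1,-0.6,0,0,0,0.3],[-0.5,-0.1,-0.6,0,0,0,0.3],[-0.6,-0.2,-0.6,0,0,0,0.3],[-0.7,-0.3,-0.6,0,0,0,0.3],[-0.8,-0.3,-0.6,0,0,0,0.3],[-0.8,-0.3,-0.6,0,0,0,0.3]],
])

```text
time_s: 25.8
tool_pos: [0.5725, -0.0824, 0.2102]
tool_rot: [179.9, 0.3, 86.6]
force: [0.8, -1.4, -0.3]
grip_width: 0.0265
grasp_force: 0.0
```

Run:
```python
from h import *
rows(); samp('scene')
c=cam('top'); P=cloud(c); q=caseframe(P); f=c['frame']
for y0,y1 in ((-.07,.07),(.08,.28)):
    h=cv2.cvtColor(f,cv2.COLOR_RGB2HSV); m=(h[...,1]>100)&(h[...,0]<22)&(P[...,2]>.053)&(P[...,2]<.09)&(q[...,0]>-.01)&(q[...,0]<.07)&(q[...,1]>y0)&(q[...,1]<y1)
    print(m.sum(),np.percentile(q[m],[1,99],axis=0).round(3).tolist(),np.median(P[m][:,2]))
lid()
cv2.imwrite('pics/end.png',np.clip(cv2.resize(f[50:300,80:400],(768,600),interpolation=3)[:,:,::-1]*1.5,0,255).astype(np.uint8))
```

```text
at [ 0.5725 -0.0824  0.2102] [179.9    0.33  86.58] t 25.8 f [ 0.8 -1.4 -0.3] q [ 44.  13. -45.  91.  10.  80.  -5.]
scene 1782 rect [20.5 91.7] [ 96.9 304.6] 0.6 pct [[-0.0062, -0.059], [0.0603, 0.2301]] z [0.0586 0.0637 0.0736] tilt [-0.01   0.048]
941 [[-0.004, -0.055], [0.063, 0.052]] 0.06086873806070736
877 [[-0.008, 0.127], [0.053, 0.233]] 0.0708406606285572
0.03 [0.093 0.098 0.156] 35
0.05 [0.092 0.183 0.199] 626
0.07 [0.12  0.164 0.227] 182
```

View pics/end.png

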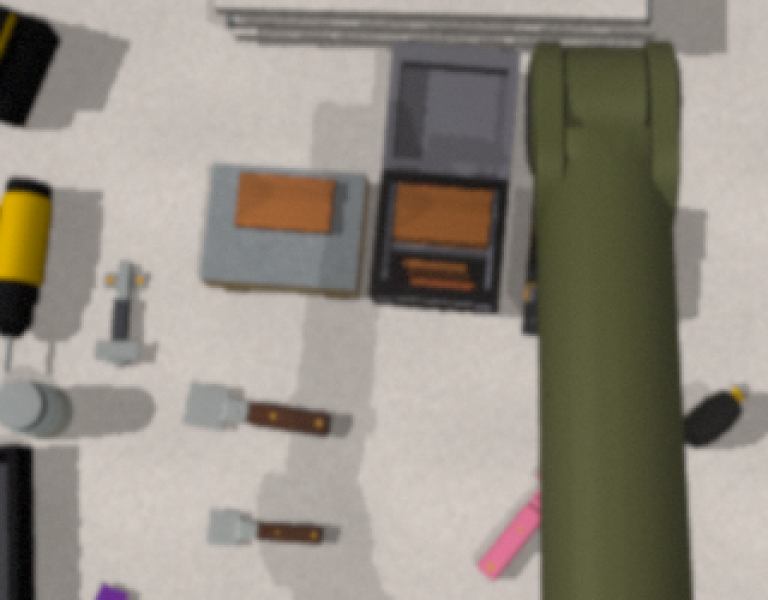

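The picture shows the sample lying wholly on the offcut around (285,205), the second sample still in the case, the lid lying back and the knife on the table.

```bash
python3 -c "
from h import *
print(env.sign_off())"
```

```text
the job is handed in; nothing more can be done
None
```

The job is handed in, with no verdict returned: the lid was levered open with the knife and lies right back, the knife is down on the table, and the top sample lies flat and wholly on the offcut (about 26 mm off its centre in x, within the 45 mm allowed), with the second sample still in its place in the case.

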